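Torque down a mixer tap's cartridge nut

TASK

I have changed the cartridge in the kitchen mixer tap and run its brass nut down by hand. Put the ring of the torque wrench squarely down over the nut and tighten it (clockwise from above) until the wrench clicks, but no further, then take the wrench off and lay it flat on the worktop again. Do not slacken the nut afterwards, do not knock the cartridge's plastic spindle, and leave the other things where they are.

Things in the scene. Friction and masses are not known exactly. Their poses are not given: they have to be found in the camera images.
- wrench: Ring-ended click torque wrench, 263 mm long, 0.4 to 0.6 kg, balancing 10 mm ahead of its origin. Origin under the middle of its black grip, underside; x points to the ring, z up. Grip flat-sided, x -60 to +50 mm, 24 mm wide, 26 mm high; then a 19 mm steel tube to x 90 mm; head 66 mm across, 20 mm high, underside level with the grip's; ring axis at x = 140 mm; 23 mm knob ends it at x -90 mm.
- grip (a point): Middle of the black grip, 13 mm above the wrench's underside, 140 mm from the ring's axis; axes as wrench.
- ring_mouth (a point): Centre of the ring's hexagon opening at its underside (1 mm above the head's underside). The opening is 38.5 mm across flats, goes right through (19 mm), and turns with the ring; its x axis stands square to one flat and, while the wrench is not clicked, points along the wrench away from the grip; z up.
- click (a joint): Breakaway joint between wrench and ring, coaxial with the ring, rad (the handle's turn ahead of the ring). Held at 0 by its preloaded spring until the torque on the ring reaches the set 2.0 N m (10 to 14 N at the grip); then it gives: the handle swings on with no more resistance, up to a hard stop at 0.25, past which it over-tightens. It springs back to 0 as the handle is eased back.
- tap: Chrome mixer tap, fixed to the worktop: upright body 51 mm across and 130 mm high, without its lever and dome; origin on its axis at the worktop, x points along the spout (reaching 215 mm out, below 108 mm high), z up.
- nut_seat (a point): Centre of the foot of the brass hexagon nut, on the tap's flat shoulder 130 mm above the worktop; nut 36 mm across flats, 14 mm high, its top 2.5 mm stepped in to 33 mm. x stands square to one flat and turns with the nut; z up. Seated, the ring rests on the shoulder with ring_mouth level with this point.
- nut (a joint): How far the nut has been turned down, rad, growing clockwise seen from above (tightening). It starts hand-tight at an unknown tightness. It resists turning more and more and stays where it is left; turned back it slackens at under 1.2 N m. The ring has about 0.13 rad of free play on it either way.
- spindle: The new cartridge's plastic spindle, 9 mm square, standing in the middle of the nut up to 21 mm above the nut's top; it passes up through the ring. Origin as nut_seat.
- tap_lever: The tap's chrome lever, taken off: round boss 47 mm across, 26 mm high, with a flat bar 85 mm long; loose on the worktop. Leave it.
- tap_dome: The tap's chrome dome ring, 51 mm across, 22 mm high, loose on the worktop. Leave it.
- old_cartridge: The old white plastic cartridge, 35 mm across, 54 mm high, standing loose on the worktop. Leave it.
- screwdriver: Screwdriver lying on the worktop. Leave it.
- mug: White mug, 82 mm across, 92 mm high, beside the sink bowl. Leave it.
- soap: Clear washing-up bottle, 64 mm across, 190 mm high, beside the sink bowl. Leave it.
- parts_box: Low open cardboard box of small parts, 100 by 75 by 28 mm. Leave it.
Not all that is in view belongs to the job. Of the things that look like the tap, the larger one is meant.

How it is judged:
By the outcome, as a careful person would: the job done as asked, in the order asked, and still so for the second after the job is handed in, with the robot touching nothing.
It also fails if it takes over 72 s, if anything falls off the work surface, if the arm or the gripper's body presses on something with over 40 N, if the wrist force passes 120 N, or if a joint passes its speed limit or range.

ROBOT

A 7-joint arm with a two-finger parallel gripper is mounted at the origin on the work surface. World frame = base frame: x ahead of the robot, y to its left, z up, the work surface at z = 0. Lengths are in m, angles in rad, forces in N, time in s.
With the tool pointing down it reaches from about 0.4 to 0.85 m from the base axis. Payload 4.5 kg.
Tool frame: the origin (TCP) lies where the fingers leave the gripper's body, on its centre line; the fingertips stand 64 mm ahead of it and the grasp point (between the pads) lies 45 mm ahead of it; z points along the fingers, y is the line along which they close (so a half turn about z gives the same grasp; the last joint's range is limited). The gripper opens to 88 mm and grips with 3 to 60 N. Pads are 18 mm wide; open, the fingers measure 123 mm over their backs; the gripper's body (75 mm by 187 mm) begins 45 mm behind the grasp point.
Start: joints at [1.346, 0.689, -0.195, 1.565, 0.157, 0.902, -0.215], TCP at [0.16, -0.604, 0.303] pointing down, gripper open.
Joint ranges: [-3.01, 3.01], [-0.46, 2.08], [-1.47, 1.51], [0.13, 2.56], [-1, 4.14], [0.04, 2.09], [-2.66, 2.66]. Speed limits (rad/s): [2.57, 2.57, 3.14, 3.14, 3.14, 3.14, 3.14].

INTERFACE

Orientations are given as a unit quaternion [x, y, z, w].
In Python, from plant import r gives the robot as it stands.
- The arm moves only by the tool play_rows, never from a script. Its arguments are lists of equal length, an entry for each row: "translation": the shift along the tool's x, y, z in m, a list of three; "delta_rot": the turn, a rotation vector about the tool's x, y, z in degrees, a list of three; "grip": the opening, from -1 (shut) to 1 (fully open). In form: {"translation": [[x, y, z], ...], "delta_rot": [[rx, ry, rz], ...], "grip": [grip, ...]}. A call has 1 to 20 rows; each row shifts and turns the commanded pose from where the row before left it, along the tool's axes as they then stand; what a row does not reach is not made up. A row lasts 1/8 s, in which the tool goes at most 62.5 mm and 10.7 degrees, less where a joint would pass 70% of its speed; a pose out of reach is approached as far as the arm can. A call with a gripper value outside its range is refused whole. The fingers move at their own pace and stop on an object; "squeeze" is the grip in N (left out, the last holds). Time passes only in rows, so rows that do not move let the fingers close. It gives the time, the measured TCP pose, the force, the opening and the grip force at its end, in the units of the state.
- r.get_state(): the state, without advancing time (a new reading comes with each control period).
- r.snapshot(name): name is "side" or "top"; returns the picture (480x640x3 uint8, blue, green, red); there is no depth.
- r.get_calibration(name): a dict with "intrinsics" (3x3 intrinsics, pixels), "eye" and "rotation" of the camera in the world. Camera axes: x right, y up, looking along -z (the intrinsics and any distortion apply to the point x, -y, -z); pixel columns grow to the right and rows downward; lengths in m; the calibration is good to about 2 mm. A picture is of the moment at which its call begins. get_calibration takes no time and is no camera call.
- r.finish_job(): hands the job in; it is judged then, once.
Trained networks look in the newest picture that a camera, given by its name, has taken for a name from the list of things; names that differ only in an ending like _2 or _b are one class to them, and where a whole thing is asked for, a point or a joint stands for the part that bears it (a point fixed in the world has none). Each returns a list of dicts, best first, with "confidence" (0 to 1); they miss things now and then, are a little off and sometimes report something else, mostly with a low value. They report only what shows in the picture. A call takes as long as a camera call. They do not tell look-alikes from the thing itself.
- r.look_for(camera, target): "point" ([x, y, z] in m, in world coordinates, good to about 4 mm: the middle of the surface that is visible of it).
- r.silhouettes(camera, target): "pixels" (480x640 bool, what is visible of it).
The state is a dict: "clock": time; "q": joint angles; "qd": joint speeds; "joint_torque": joint torques, N m; "tool_pos": TCP position; "eef_rot": TCP orientation; "contact_force": force on the tool from outside, world axes, zero at the start; "moment": the same for the moment, N m; "opening": opening from 0.0 (shut) to 1.0 (fully open); "finger_force": force on a finger pad.
Only numpy, scipy, OpenCV 4.12 (cv2) and the standard library are available. Lean on these libraries where they do the work, as an engineer would, in place of code of your own. Each camera call takes 0.05 s, during which the arm holds its last target. There are 200 camera calls.

## Working session

There is one attempt and no reset: what is moved stays moved. The work goes in short steps, Python scripts to look and compute and a tool call to move; the robot and the scene stay as the last step left them, time stands still between calls to the robot, and variables do not carry over. Pictures are saved under pics/ and viewed, at most 13 in all, crops included, and the job is handed in when it is done.

Besides the shell and the picture viewer there is one more tool, called after "Call:" as name(argument=value, ...), one argument or row to a line, values as JSON. play_rows: Moves the arm, as the interface text tells. Its arguments: {"type":"object","properties":{"translation":{"type":"array","items":{"type":"array","items":{"type":"number"}}},"delta_rot":{"type":"array","items":{"type":"array","items":{"type":"number"}}},"grip":{"type":"array","items":{"type":"number"}},"squeeze":{"type":"number"}},"required":["translation","delta_rot","grip"]}

```bash
ls; mkdir -p pics
python3 - <<'E'
from plant import r
import cv2,numpy as np
s=r.get_state();print({k:np.round(v,3) for k,v in s.items()})
for c in("top","side"):
    cv2.imwrite(f"pics/{c}0.png",r.snapshot(c))
    k=r.get_calibration(c);print(c,{a:np.round(b,4).tolist() for a,b in k.items()} )
    for t in("wrench","grip","ring_mouth","tap","nut_seat","spindle","mug","soap","parts_box","tap_lever","old_cartridge"):
        print(t,[(np.round(d["point"],3).tolist(),round(d["confidence"],2)) for d in r.look_for(c,t)])
E
```

```text
pics
{'clock': np.float64(0.0), 'q': array([ 1.346,  0.69 , -0.194,  1.566,  0.157,  0.902, -0.215]), 'qd': array([-0.   , -0.002, -0.002, -0.   ,  0.   , -0.   ,  0.001]), 'joint_torque': array([ 1.0000e-03, -5.2756e+01, -1.2670e+00, -1.5343e+01, -5.3000e-02,
        7.0000e-03,  0.0000e+00]), 'tool_pos': array([ 0.16 , -0.604,  0.302]), 'eef_rot': array([ 0.992,  0.129, -0.   , -0.001]), 'contact_force': array([ 0.653,  0.047, -0.179]), 'moment': array([ 0.004,  0.068, -0.   ]), 'finger_force': np.float64(0.0), 'opening': np.float64(1.001)}
top {'intrinsics': [[455.4683, 0.0, 317.4254], [0.0, 455.4683, 244.3386], [0.0, 0.0, 1.0]], 'eye': [0.2624, 0.0158, 1.1984], 'rotation': [0.0769, -0.072, -0.6814, 0.7243]}
wrench [([0.442, -0.347, 0.021], 0.86)]
grip [([0.522, 0.278, 0.018], 0.49)]
ring_mouth [([0.373, -0.363, 0.022], 0.47)]
tap [([0.327, -0.176, 0.075], 0.75), ([0.445, -0.352, 0.021], 0.58), ([0.574, 0.009, 0.097], 0.57)]
nut_seat [([0.557, 0.015, 0.141], 0.68)]
spindle [([0.563, 0.015, 0.146], 0.54), ([0.667, -0.309, 0.046], 0.3)]
mug [([0.669, -0.31, 0.046], 0.7)]
soap [([0.6
[... 407 characters left out ...]
89, -0.1009]}
wrench [([0.445, -0.345, 0.018], 0.64), ([0.43, 0.179, 0.032], 0.15)]
grip [([0.444, -0.346, 0.015], 0.7)]
ring_mouth [([0.37, -0.369, 0.018], 0.6)]
tap [([0.577, 0.023, 0.096], 0.89), ([0.313, -0.167, 0.064], 0.62)]
nut_seat [([0.557, 0.032, 0.139], 0.48)]
spindle [([0.562, 0.021, 0.145], 0.62), ([0.302, -0.18, 0.104], 0.42), ([0.561, 0.033, 0.143], 0.27)]
mug [([0.662, -0.278, 0.058], 0.83), ([0.446, -0.344, 0.017], 0.47)]
soap [([0.656, 0.387, 0.121], 0.71)]
parts_box [([0.31, 0.211, 0.009], 0.78), ([0.565, 0.021, 0.149], 0.55)]
tap_lever [([0.406, 0.013, 0.023], 0.83), ([0.53, 0.294, 0.011], 0.62)]
old_cartridge [([0.432, 0.182, 0.031], 0.87), ([0.314, 0.207, 0.009], 0.69)]
```

View pics/top0.png

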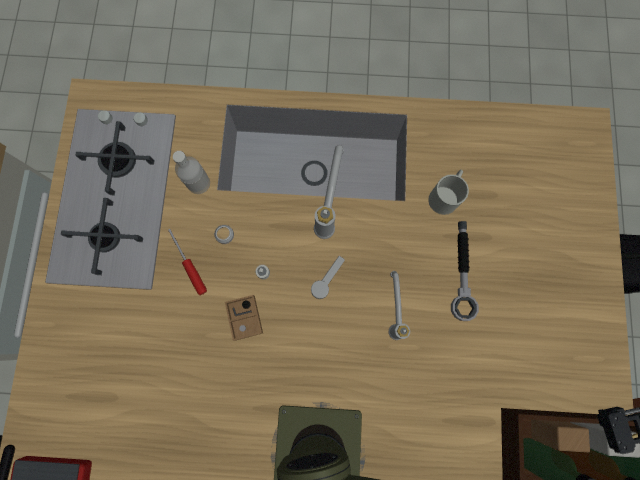

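View pics/side0.png

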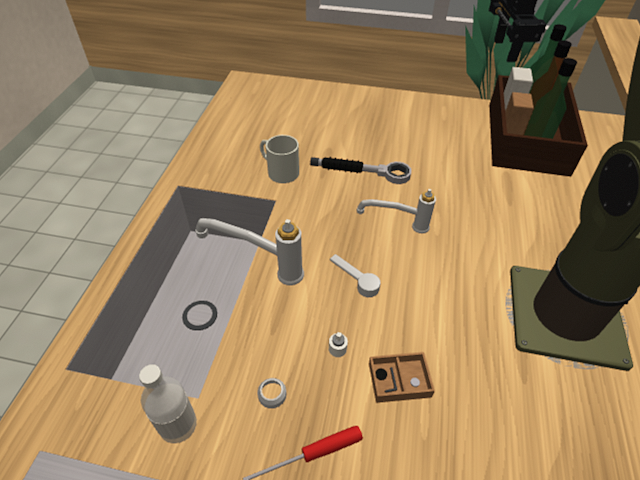

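The top view shows the wrench with its ring at (464,306) and grip at (463,250). The larger tap's nut is at (324,215), and the small look-alike is at (400,331). In the side view the nut is at (288,231) and the ring at (397,172).

```bash
cat > h.py <<'E'
from plant import r
import cv2,numpy as np
from scipy.optimize import minimize
from scipy.spatial.transform import Rotation as R
def proj(c,P):
    k=r.get_calibration(c);rot=np.asarray(k["rotation"])
    M=R.from_quat(rot).as_matrix() if rot.size==4 else rot
    p=(np.atleast_2d(P)-k["eye"])@M; p=p*[1,-1,-1]
    u=p@np.asarray(k["intrinsics"]).T
    return u[:,:2]/u[:,2:]
def cyl(x,rad,z0,z1,n=32,ph=0):
    a=np.arange(n)*2*np.pi/n+ph
    return np.vstack([np.c_[x+rad*np.cos(a),rad*np.sin(a),np.full(n,z)] for z in(z0,z1)])
def box(x0,x1,w,z0,z1): return np.array([[x,y,z] for x in(x0,x1) for y in(-w/2,w/2) for z in(z0,z1)])
WR=[box(-.06,.05,.024,0,.026),box(.05,.11,.019,.003,.022),cyl(.14,.033,0,.02),box(-.09,-.06,.023,.002,.025)]
HOLE=[cyl(.14,.0385/3**.5,0.001,.02,6,np.pi/6)]
def place(P,x,y,yaw,z=0): return P@R.from_euler('z',yaw).as_matrix().T+[x,y,z]
S=4
def mask(c,parts,win,hole=None):
    u0,v0,u1,v1=win;m=np.zeros(((v1-v0)*S,(u1-u0)*S),np.uint8)
    f=lambda P:np.round(((proj(c,P)-[u0,v0]+.5)*S-.5)*16).astype(np.int32)
    for P in parts: cv2.fillConvexPoly(m,cv2.convexHull(f(P)),1,shift=4)
    if hole is not None:
        n=len(hole)//2;o=[]
        for Q in(hole[:n],hole[n:]):
            t=np.zeros_like(m);cv2.fillConvexPoly(t,f(Q),1,shift=4);o.append(t)
        m[(o[0]&o[1])>0]=0
    return cv2.resize(m.astype(np.float32),None,fx=1/S,fy=1/S,interpolation=cv2.INTER_AREA)
def win(m,p=8):
    v,u=np.nonzero(m);return max(u.min()-p,0),max(v.min()-p,0),min(u.max()+p,640),min(v.max()+p,480)
def fit_wrench(cams,x0,z=0.):
    D=[]
    for c in cams:
        q=r.silhouettes(c,"wrench")
        g=[d for d in q if np.linalg.norm(np.argwhere(d["pixels"]).mean(0)[::-1]-proj(c,place(np.array([[.03,0,.013]]),*x0,z=z))[0])<40]
        if not g: print(c,"none");continue
        m=g[0]["pixels"];w=win(m);D.append((c,w,m[w[1]:w[3],w[0]:w[2]].astype(np.float32)))
    def cost(p,D): return sum(np.abs(mask(c,[place(P,*p,z=z) for P in WR],w,place(HOLE[0],*p,z=z))-m).sum()/m.sum() for c,w,m in D)
    s=np.array(x0)+np.vstack([np.zeros(3),np.diag([.01,.01,.1])])
    for d in [D]+[[e] for e in D]:
        o=minimize(cost,x0,args=(d,),method="Nelder-Mead",options=dict(initial_simplex=s,xatol=1e-4))
        print([e[0] for e in d],np.round(o.x,4),round(o.fun,3),"ring",np.round(place(np.array([[.14,0,0]]),*o.x)[0,:2],4))
E
python3 - <<'E'
from h import *
imgs=[]
ims={c:r.snapshot(c) for c in("top","side")}
fit_wrench(["top","side"],[.50,-.335,np.pi+.2])
for c in("top","side"):
    im=ims[c]
    p=proj(c,[[.56,.02,.14],[.37,-.36,.01]])
    for q in p:
        u,v=np.round(q).astype(int);k=im[v-25:v+25,u-25:u+25];imgs.append(cv2.resize(k,(390,290) if 0 else (300,300),interpolation=cv2.INTER_CUBIC)); print(c,u,v)
    for d in r.silhouettes(c,"nut_seat"):
        m=d["pixels"];print(c,"nut",round(d["confidence"],2),m.sum(),win(m,0),np.argwhere(m).mean(0)[::-1])
    for d in r.silhouettes(c,"tap"):
        m=d["pixels"];print(c,"tap",round(d["confidence"],2),m.sum(),win(m,0))
    for d in r.silhouettes(c,"spindle"):
        m=d["pixels"];print(c,"spindle",round(d["confidence"],2),m.sum(),win(m,0),np.argwhere(m).mean(0)[::-1])
cv2.imwrite("pics/z1.png",np.vstack([np.hstack(imgs[:2]),np.hstack(imgs[2:])]))
E
```

```text
['top', 'side'] [ 0.5119 -0.3547  3.1701] 0.347 ring [ 0.372  -0.3587]
['top'] [ 0.512  -0.3546  3.1654] 0.17 ring [ 0.3721 -0.3579]
['side'] [ 0.5115 -0.355   3.1775] 0.167 ring [ 0.3715 -0.36  ]
top 323 216
top 465 309
top nut 0.5 106 (np.int64(317), np.int64(208), np.int64(332), np.int64(223)) [324.19811321 217.18867925]
top tap 0.61 630 (np.int64(389), np.int64(270), np.int64(409), np.int64(339))
top tap 0.6 1090 (np.int64(314), np.int64(145), np.int64(343), np.int64(238))
side 289 232
side 398 173
side nut 0.79 229 (np.int64(277), np.int64(224), np.int64(298), np.int64(241)) [287.76419214 233.61135371]
side tap 0.96 1167 (np.int64(356), np.int64(190), np.int64(435), np.int64(234))
side tap 0.73 2405 (np.int64(195), np.int64(219), np.int64(303), np.int64(285))
side tap 0.26 212 (np.int64(387), np.int64(164), np.int64(408), np.int64(176))
side spindle 0.58 109 (np.int64(282), np.int64(220), np.int64(293), np.int64(232)) [287.30275229 226.74311927]
side spindle 0.53 42 (np.int64(425), np.int64(190), np.int64(431), np.int64(197)) [427.92857143 193.95238095]
```

View pics/z1.png

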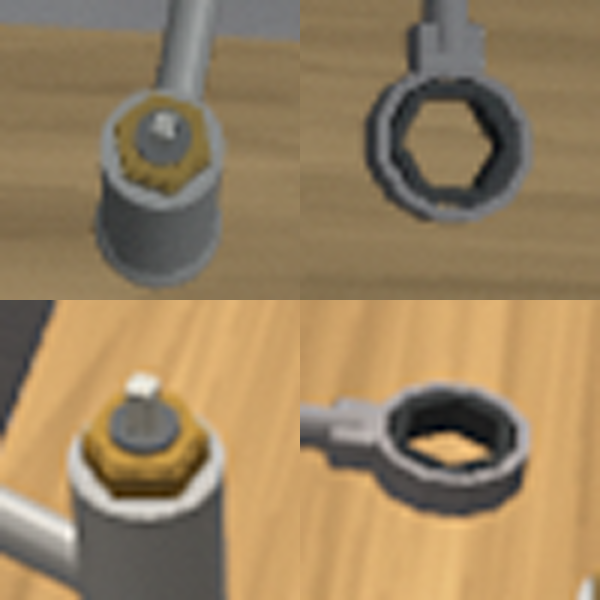

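The zoom shows the nut's hexagon clearly in both views, centred near (324,216) in top and (288,233) in side. The ring lies flat. Next I fit the nut's angle.

```bash
cat >> h.py <<'E'
def fit_nut(ims,x0=(.56,.02)):
    D=[]
    for c,im in ims.items():
        u,v=np.round(proj(c,[[*x0,.137]])[0]).astype(int);w=(u-16,v-16,u+16,v+16)
        k=im[w[1]:w[3],w[0]:w[2]].astype(float);ch=(k[...,2]-k[...,0])/k.max(2)
        d=np.hypot(*np.mgrid[-16:16,-16:16]);g=((ch>.42)&(d<12.5)).astype(np.uint8)
        n,l,st,_=cv2.connectedComponentsWithStats(g);g=(l==1+st[1:,4].argmax()).astype(np.uint8)
        h=cv2.convexHull(np.argwhere(g)[:,::-1].astype(np.int32));m=np.zeros_like(g);cv2.fillConvexPoly(m,h,1)
        print(c,g.sum(),m.sum());D.append((c,w,m.astype(np.float32)))
    parts=lambda p:[np.vstack([place(cyl(0,.036/3**.5,0,.0115,6,np.pi/6),*p,z=.13),place(cyl(0,.033/3**.5,.0115,.014,6,np.pi/6),*p,z=.13)])]
    cost=lambda p,D:sum(np.abs(mask(c,parts(p),w)-m).sum()/m.sum() for c,w,m in D)
    for d in [D]+[[e] for e in D]:
        b=None
        for a in np.radians([-25,-15,-5,5,15,25]):
            s=np.array([*x0,a])+np.vstack([np.zeros(3),np.diag([.004,.004,.1])])
            o=minimize(cost,s[0],args=(d,),method="Nelder-Mead",options=dict(initial_simplex=s,xatol=1e-4))
            if b is None or o.fun<b.fun:b=o
        print([e[0] for e in d],np.round(b.x[:2],4),"yaw mod60",round(np.degrees(b.x[2])%60,1),round(b.fun,3),[round(min(cost([*b.x[:2],np.radians(t)],d),9),2) for t in range(0,60,5)])
E
python3 - <<'E'
from h import *
fit_nut({c:r.snapshot(c) for c in("top","side")})
for c in("top","side"):
    for d in r.silhouettes(c,"tap"):
        m=d["pixels"];print(c,win(m,0))
print(proj("top",[[.56,.02,.13],[.56,.02,0]]),r.get_state()["clock"])
E
```

```text
top 102 194
side 216 337
['top', 'side'] [0.564 0.016] yaw mod60 45.5 0.326 [np.float32(0.35), np.float32(0.36), np.float32(0.38), np.float32(0.39), np.float32(0.38), np.float32(0.36), np.float32(0.34), np.float32(0.35), np.float32(0.34), np.float32(0.33), np.float32(0.34), np.float32(0.34)]
['top'] [0.5648 0.0175] yaw mod60 46.2 0.101 [np.float32(0.13), np.float32(0.14), np.float32(0.15), np.float32(0.15), np.float32(0.15), np.float32(0.15), np.float32(0.14), np.float32(0.13), np.float32(0.12), np.float32(0.11), np.float32(0.11), np.float32(0.11)]
['side'] [0.5632 0.0131] yaw mod60 48.4 0.087 [np.float32(0.11), np.float32(0.12), np.float32(0.14), np.float32(0.15), np.float32(0.14), np.float32(0.14), np.float32(0.12), np.float32(0.11), np.float32(0.1), np.float32(0.09), np.float32(0.09), np.float32(0.1)]
top (np.int64(314), np.int64(145), np.int64(343), np.int64(237))
top (np.int64(389), np.int64(271), np.int64(409), np.int64(339))
top (np.int64(317), np.int64(207), np.int64(332), np.int64(223))
side (np.int64(196), np.int64(219), np.int64(303), np.int64(285))
side (np.int64(357), np.int64(190), np.int64(434), np.int64(232))
[[323.40858532 216.86312695]
 [322.81802536 229.7498066 ]] 1.9
```

Call:
play_rows(
  translation=[
    [0.0329,-0.0128,0.004],
    [0.0329,-0.0128,0.004],
    [0.0329,-0.0128,0.004],
    [0.0329,-0.0128,0.004],
    [0.0329,-0.0128,0.004],
    [0.0329,-0.0128,0.004],
    [0.0329,-0.0128,0.004],
    [0.0329,-0.0128,0.004],
    [0.0329,-0.0128,0.004],
    [0.0329,-0.0128,0.004],
    [0.0329,-0.0128,0.004],
    [0.0329,-0.0128,0.004],
  ],
  delta_rot=[
    [0,0,0],
    [0,0,0],
    [0,0,0],
    [0,0,0],
    [0,0,0],
    [0,0,0],
    [0,0,0],
    [0,0,0],
    [0,0,0],
    [0,0,0],
    [0,0,0],
    [0,0,0],
  ],
  grip=[1,1,1,1,1,1,1,1,1,1,1,1],
)

```text
clock: 3.4
tool_pos: [0.5033, -0.354, 0.2547]
eef_rot: [0.992, 0.129, 0.0, 0.0]
contact_force: [-0.0, -0.2, -0.2]
opening: 1.0
finger_force: 0.0
```

Call:
play_rows(
  translation=[
    [0,0,0],
    [0,0,0],
    [0,0,0],
    [0,0,0],
    [0,0,0],
    [0,0,0],
    [0,0,0],
    [0,0,0],
    [0,0,0],
    [0,0,0],
    [0,0,0],
    [0,0,0],
    [0,0,0],
    [0,0,0],
    [0,0,0],
    [0,0,0],
    [0,0,0],
    [0,0,0],
  ],
  delta_rot=[
    [0,0,-9.8],
    [0,0,-9.8],
    [0,0,-9.8],
    [0,0,-9.8],
    [0,0,-9.8],
    [0,0,-9.8],
    [0,0,-9.8],
    [0,0,-9.8],
    [0,0,-9.8],
    [0,0,-9.8],
    [0,0,-9.8],
    [0,0,-9.8],
    [0,0,-9.8],
    [0,0,-9.8],
    [0,0,-9.8],
    [0,0,-9.8],
    [0,0,-9.8],
    [0,0,0],
  ],
  grip=[1,1,1,1,1,1,1,1,1,1,1,1,1,1,1,1,1,1],
)

```text
clock: 5.65
tool_pos: [0.5021, -0.355, 0.2544]
eef_rot: [-0.011, 1.0, 0.0, -0.0]
contact_force: [0.2, 0.1, -0.1]
opening: 1.002
finger_force: 0.0
```

```bash
cat >> h.py <<'E'
def st(tx=None,ty=None,tz=None,yaw=None):
    s=r.get_state();M=R.from_quat(s["eef_rot"]).as_matrix();p=np.asarray(s["tool_pos"])
    y=np.degrees(np.arctan2(M[1,0],M[0,0]))
    print("t",round(float(s["clock"]),2),"pos",np.round(p,4),"yaw",round(y%360,2),"tilt",np.round(M[:2,2],4),"q",np.round(s["q"],2),"F",np.round(s["contact_force"],2),"M",np.round(s["moment"],2),"open",round(float(s["opening"]),3),"ff",round(float(s["finger_force"]),1))
    if tx is not None: print("tool move",np.round(M.T@(np.array([tx,ty,tz])-p),4))
    return p,y,M
E
python3 -c "
from h import *
st(.502,-.355,.068)"
```

```text
t 5.65 pos [ 0.5021 -0.355   0.2544] yaw 181.29 tilt [-0.0001  0.0004] q [ 1.01  0.88 -0.92  1.62  0.79  1.04  1.45] F [ 0.19  0.11 -0.14] M [ 0.04 -0.12 -0.01] open 1.002 ff 0.0
tool move [ 1.000e-04 -1.000e-04  1.864e-01]
```

Call:
play_rows(
  translation=[
    [0,0,0.03],
    [0,0,0.03],
    [0,0,0.03],
    [0,0,0.03],
    [0,0,0.03],
    [0,0,0.02],
    [0,0,0.01],
    [0,0,0.006],
    [0,0,0],
    [0,0,0],
    [0,0,0],
    [0,0,0],
    [0,0,0],
    [0,0,0],
  ],
  delta_rot=[
    [0,0,0],
    [0,0,0],
    [0,0,0],
    [0,0,0],
    [0,0,0],
    [0,0,0],
    [0,0,0],
    [0,0,0],
    [0,0,0],
    [0,0,0],
    [0,0,0],
    [0,0,0],
    [0,0,0],
    [0,0,0],
  ],
  grip=[1,1,1,1,1,1,1,1,1,-1,-1,-1,-1,-1],
  squeeze=45,
)

```text
clock: 7.4
tool_pos: [0.5023, -0.3547, 0.0687]
eef_rot: [-0.012, 1.0, -0.0, 0.0]
contact_force: [0.6, -0.1, -0.4]
opening: 0.456
finger_force: 0.0
```

Call:
play_rows(
  translation=[
    [0,0,0],
    [0,0,0],
    [0,0,-0.01],
    [0,0,-0.03],
    [0,0,-0.03],
    [0,0,-0.03],
    [0,0,-0.03],
    [0,0,-0.03],
    [0,0,-0.02],
    [0,0,0],
  ],
  delta_rot=[
    [0,0,0],
    [0,0,0],
    [0,0,0],
    [0,0,0],
    [0,0,0],
    [0,0,0],
    [0,0,0],
    [0,0,0],
    [0,0,0],
    [0,0,0],
  ],
  grip=[-1,-1,-1,-1,-1,-1,-1,-1,-1,-1],
)

```text
clock: 8.65
tool_pos: [0.5028, -0.3548, 0.25]
eef_rot: [-0.012, 1.0, -0.001, 0.001]
contact_force: [-0.6, 0.3, -4.1]
opening: 0.269
finger_force: 45.0
```

```bash
python3 -c "
from h import *
p,y,M=st(.70,-.015,.255)
r.snapshot('top');r.snapshot('side')
a=np.radians(y)
z=p[2]-.068
fit_wrench(['top','side'],[p[0]-.01*np.cos(a),p[1]-.01*np.sin(a),a],z=z)
print([p[0]-.01*np.cos(a),p[1]-.01*np.sin(a),a],z)"
```

```text
t 8.65 pos [ 0.5028 -0.3548  0.25  ] yaw 181.42 tilt [ 0.0021 -0.0013] q [ 1.01  0.88 -0.91  1.63  0.79  1.03  1.44] F [-0.59  0.33 -4.14] M [ 0.03 -0.1   0.02] open 0.269 ff 45.0
tool move [-0.2056  0.3348 -0.005 ]
['top', 'side'] [ 0.5127 -0.3546 -3.121 ] 1.153 ring [ 0.3727 -0.3575]
['top'] [ 0.5128 -0.3565 -3.1322] 0.588 ring [ 0.3728 -0.3579]
['side'] [ 0.5129 -0.3528 -3.1192] 0.557 ring [ 0.3729 -0.356 ]
[np.float64(0.5128117376777698), np.float64(-0.3545128727088054), np.float64(-3.116747266243163)] 0.18200226846236162
```

Call:
play_rows(
  translation=[
    [-0.01785,0.0306,-0.0018],
    [-0.01785,0.0306,-0.0018],
    [-0.01785,0.0306,-0.0018],
    [-0.01785,0.0306,-0.0018],
    [-0.01785,0.0306,-0.0018],
    [-0.01785,0.0306,-0.0018],
    [-0.01785,0.0306,-0.0018],
    [-0.01785,0.0306,-0.0018],
    [-0.01785,0.0306,-0.0018],
    [-0.01785,0.0306,-0.0018],
    [-0.01785,0.0306,-0.0018],
    [0,0,0],
    [0,0,0],
    [0,0,0],
    [0,0,0],
    [0,0,0],
  ],
  delta_rot=[
    [0,0,0],
    [0,0,0],
    [0,0,0],
    [0,0,0],
    [0,0,0],
    [0,0,0],
    [0,0,0],
    [0,0,0],
    [0,0,0],
    [0,0,0],
    [0,0,0],
    [0,0,4.8],
    [0,0,4.8],
    [0,0,4.8],
    [0,0,0],
    [0,0,0],
  ],
  grip=[-1,-1,-1,-1,-1,-1,-1,-1,-1,-1,-1,-1,-1,-1,-1,-1],
)

```text
clock: 10.85
tool_pos: [0.6899, -0.0133, 0.2677]
eef_rot: [0.112, 0.994, -0.0, -0.001]
contact_force: [0.7, -0.5, -4.6]
opening: 0.268
finger_force: 45.0
```

Run:
```python
from h import *
p,y,M=st(.6907,-.0132,.255)
a=np.radians(y);print("ring pred",p[:2]+.13*np.array([np.cos(a),np.sin(a)]))
o=[]
z=p[2]-.068
for c in("top","side"):
    im=r.snapshot(c)
    q=p[:2]+.13*np.array([np.cos(a),np.sin(a)])
    k=np.vstack([np.c_[place(HOLE[0],p[0]-.01*np.cos(a),p[1]-.01*np.sin(a),a,z)]])
    u,v=np.round(proj(c,[[*q,z]])[0]).astype(int)
    b=cv2.resize(im[v-32:v+32,u-32:u+32],(384,384),interpolation=cv2.INTER_CUBIC);d=b.copy()
    f=lambda P:np.round(((proj(c,P)-[u-32,v-32]+.5)*6-.5)).astype(np.int32)
    cv2.polylines(d,[f(k[:6]),f(k[6:])],True,(0,0,255));cv2.polylines(d,[f(place(cyl(.14,.033,.02,.02)[:32],p[0]-.01*np.cos(a),p[1]-.01*np.sin(a),a,z))],True,(255,0,0))
    n=place(cyl(0,.036/3**.5,0,.0115,6,np.pi/6),.564,.016,np.radians(47),.13);cv2.polylines(d,[f(n[:6]),f(n[6:])],True,(0,255,0))
    o.append(np.hstack([b,d]))
cv2.imwrite("pics/z2.png",cv2.resize(np.vstack(o),(600,600)))
```

```text
t 10.85 pos [ 0.6899 -0.0133  0.2677] yaw 167.12 tilt [-0.0012 -0.0002] q [ 0.32  0.92 -0.81  1.36  0.69  1.15  0.78] F [ 0.74 -0.54 -4.58] M [ 0.03 -0.16 -0.02] open 0.268 ff 45.0
tool move [-0.0007  0.0003  0.0127]
ring pred [0.5632099  0.01564655]
```

View pics/z2.png

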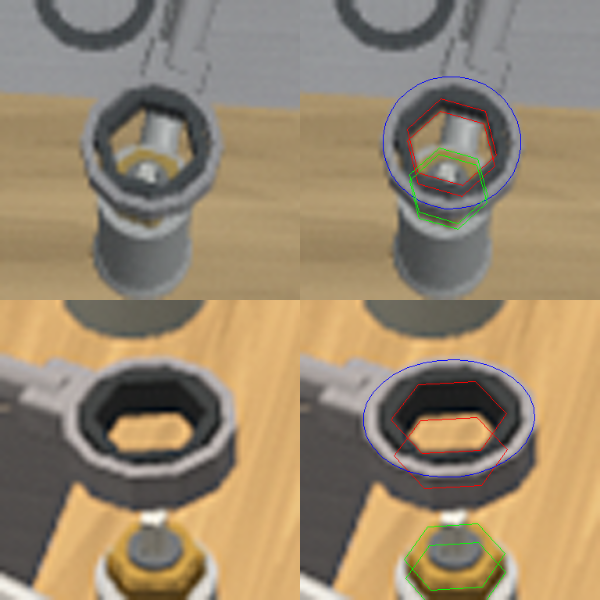

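The ring matches the predicted overlay in both views, centred over the nut to within about 1 mm: top (150,142), side (150,420). I'll apply a small correction and lower it.

Call:
play_rows(
  translation=[
    [-0.0013,0.0009,0],
    [0,0,0.01],
    [0,0,0.01],
    [0,0,0.01],
    [0,0,0.01],
    [0,0,0.01],
    [0,0,0],
    [0,0,0],
  ],
  delta_rot=[
    [0,0,0],
    [0,0,0],
    [0,0,0],
    [0,0,0],
    [0,0,0],
    [0,0,0],
    [0,0,0],
    [0,0,0],
  ],
  grip=[-1,-1,-1,-1,-1,-1,-1,-1],
)

```text
clock: 11.95
tool_pos: [0.6919, -0.0126, 0.2188]
eef_rot: [0.113, 0.994, 0.0, 0.0]
contact_force: [0.4, -0.2, -4.6]
opening: 0.266
finger_force: 45.0
```

Call:
play_rows(
  translation=[
    [0,0,0.002],
    [0,0,0.002],
    [0,0,0.002],
    [0,0,0],
  ],
  delta_rot=[
    [0,0,0],
    [0,0,0],
    [0,0,0],
    [0,0,0],
  ],
  grip=[-1,-1,-1,-1],
)

```text
clock: 12.45
tool_pos: [0.6916, -0.0128, 0.2123]
eef_rot: [0.113, 0.994, -0.0, -0.0]
contact_force: [0.0, 0.0, -5.2]
opening: 0.269
finger_force: 45.0
```

Call:
play_rows(
  translation=[
    [0,0,0.0015],
    [0,0,0.0015],
    [0,0,0],
  ],
  delta_rot=[
    [0,0,0],
    [0,0,0],
    [0,0,0],
  ],
  grip=[-1,-1,-1],
)

```text
clock: 12.82
tool_pos: [0.6916, -0.0127, 0.2094]
eef_rot: [0.113, 0.994, -0.0, -0.0]
contact_force: [-1.0, -0.5, -4.2]
opening: 0.267
finger_force: 45.0
```

Call:
play_rows(
  translation=[
    [0,0,0.0015],
    [0,0,0.0015],
    [0,0,0],
  ],
  delta_rot=[
    [0,0,0],
    [0,0,0],
    [0,0,0],
  ],
  grip=[-1,-1,-1],
)

```text
clock: 13.2
tool_pos: [0.6913, -0.0124, 0.2064]
eef_rot: [0.113, 0.994, 0.0, -0.0]
contact_force: [-0.1, 0.5, -4.9]
opening: 0.27
finger_force: 45.0
```

```bash
python3 -c "
from h import *
st()"
```

```text
t 13.2 pos [ 0.6913 -0.0124  0.2064] yaw 167.04 tilt [-0.0008  0.0002] q [ 0.31  0.99 -0.78  1.41  0.74  1.05  0.73] F [-0.11  0.49 -4.9 ] M [ 0.14 -0.05 -0.02] open 0.27 ff 45.0
```

Call:
play_rows(
  translation=[
    [0,0,0.002],
    [0,0,0.002],
    [0,0,0.0015],
    [0,0,0],
  ],
  delta_rot=[
    [0,0,0],
    [0,0,0],
    [0,0,0],
    [0,0,0],
  ],
  grip=[-1,-1,-1,-1],
)

```text
clock: 13.7
tool_pos: [0.6914, -0.0126, 0.2007]
eef_rot: [0.113, 0.994, -0.0, -0.0]
contact_force: [-2.0, 1.3, -3.0]
opening: 0.268
finger_force: 45.0
```

Call:
play_rows(
  translation=[
    [0,0,0.0015],
    [0,0,0.001],
    [0,0,0],
  ],
  delta_rot=[
    [0,0,0],
    [0,0,0],
    [0,0,0],
  ],
  grip=[-1,-1,-1],
)

```text
clock: 14.08
tool_pos: [0.6914, -0.0126, 0.1984]
eef_rot: [0.113, 0.994, -0.0, -0.0]
contact_force: [-3.0, 0.8, -3.5]
opening: 0.268
finger_force: 45.0
```

Run:
```python
from h import *
p,y,M=st();o=[]
for c in("top","side"):
    im=r.snapshot(c);u,v=np.round(proj(c,[[.5647,.0163,.14]])[0]).astype(int)
    o.append(cv2.resize(im[v-32:v+32,u-32:u+32],(400,400),interpolation=cv2.INTER_CUBIC))
cv2.imwrite("pics/z3.png",np.hstack(o))
```

```text
t 14.07 pos [ 0.6914 -0.0126  0.1984] yaw 167.04 tilt [-0.0006  0.    ] q [ 0.31  1.   -0.77  1.41  0.75  1.04  0.73] F [-3.01  0.8  -3.45] M [ 0.3   0.65 -0.1 ] open 0.268 ff 45.0
```

View pics/z3.png

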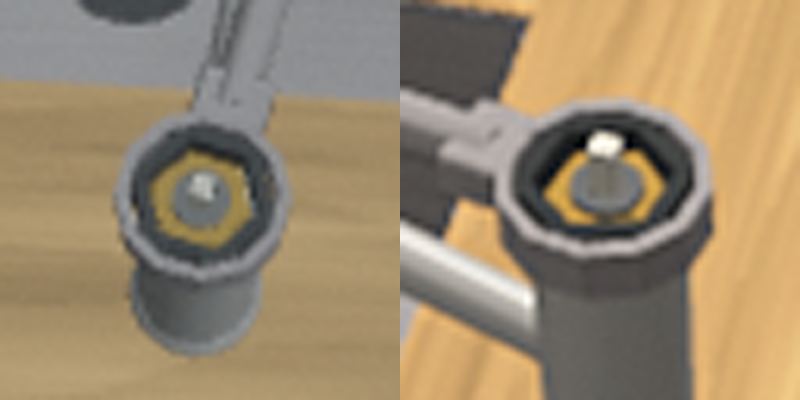

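The ring is down over the nut in both views, with the brass visible inside the hexagon and the spindle clear. I'll relieve the side load and lower it the last millimetre.

Call:
play_rows(
  translation=[
    [0.0007,0,0],
    [0,0,0.001],
    [0,0,0],
  ],
  delta_rot=[
    [0,0,0],
    [0,0,0],
    [0,0,0],
  ],
  grip=[-1,-1,-1],
)

```text
clock: 14.55
tool_pos: [0.6912, -0.0126, 0.1975]
eef_rot: [0.113, 0.994, 0.0, 0.0]
contact_force: [-1.4, 1.2, -2.1]
opening: 0.27
finger_force: 45.0
```

```bash
python3 -c "
from h import *
st()"
```

```text
t 14.55 pos [ 0.6912 -0.0126  0.1975] yaw 167.02 tilt [ 0.0006 -0.    ] q [ 0.31  1.   -0.77  1.41  0.75  1.03  0.73] F [-1.42  1.16 -2.12] M [ 0.25  0.25 -0.08] open 0.27 ff 45.0
```

Call:
play_rows(
  translation=[
    [0,0,0.0005],
    [2e-05,-0.00227,0],
    [2e-05,-0.00227,0],
    [0,0,0],
  ],
  delta_rot=[
    [0,0,0],
    [0,0,1],
    [0,0,1],
    [0,0,0],
  ],
  grip=[-1,-1,-1,-1],
)

```text
clock: 15.05
tool_pos: [0.6903, -0.0173, 0.1973]
eef_rot: [0.131, 0.991, 0.0, 0.001]
contact_force: [-0.3, 0.6, -2.2]
opening: 0.266
finger_force: 45.0
```

Call:
play_rows(
  translation=[
    [2e-05,-0.00227,0],
    [2e-05,-0.00227,0],
    [0,0,0],
  ],
  delta_rot=[
    [0,0,1],
    [0,0,1],
    [0,0,0],
  ],
  grip=[-1,-1,-1],
)

```text
clock: 15.42
tool_pos: [0.6888, -0.0216, 0.1971]
eef_rot: [0.148, 0.989, -0.0, 0.0]
contact_force: [0.5, 0.5, -1.9]
opening: 0.266
finger_force: 45.0
```

```bash
cat >> h.py <<'E'
def tq(C=(.5645,.0163)):
    p,y,M=st();s=r.get_state();d=p[:2]-C;F=s["contact_force"]
    h=np.degrees(np.arctan2(d[1],d[0]));u=d/np.hypot(*d)
    print("handle dir",round(h,2),"yaw-180",round(y%360-180,2),"rad",round(np.hypot(*d),4),"Ftan",round(-u[1]*F[0]+u[0]*F[1],2),"Frad",round(u@F[:2],2),"Mz",round(s["moment"][2],3),"T",round(s["moment"][2]+d[0]*F[1]-d[1]*F[0],3))
E
python3 -c "
from h import *
tq()"
```

```text
t 15.43 pos [ 0.6888 -0.0216  0.1971] yaw 162.99 tilt [ 0.0004 -0.0002] q [ 0.32  0.99 -0.76  1.42  0.74  1.02  0.67] F [ 0.53  0.51 -1.93] M [ 0.19 -0.1  -0.07] open 0.266 ff 45.0
handle dir -16.97 yaw-180 -17.01 rad 0.1299 Ftan 0.64 Frad 0.35 Mz -0.069 T 0.015
```

Call:
play_rows(
  translation=[
    [2e-05,-0.00227,0],
    [2e-05,-0.00227,0],
    [0,0,0],
  ],
  delta_rot=[
    [0,0,1],
    [0,0,1],
    [0,0,0],
  ],
  grip=[-1,-1,-1],
)

```text
clock: 15.8
tool_pos: [0.6872, -0.0258, 0.197]
eef_rot: [0.165, 0.986, -0.0, -0.0]
contact_force: [0.7, 0.6, -1.6]
opening: 0.267
finger_force: 45.0
```

Call:
play_rows(
  translation=[
    [2e-05,-0.00227,0],
    [2e-05,-0.00227,0],
    [0,0,0],
  ],
  delta_rot=[
    [0,0,1],
    [0,0,1],
    [0,0,0],
  ],
  grip=[-1,-1,-1],
)

```text
clock: 16.18
tool_pos: [0.6854, -0.0299, 0.1969]
eef_rot: [0.182, 0.983, -0.0, -0.0]
contact_force: [-0.6, 0.3, -2.5]
opening: 0.267
finger_force: 45.0
```

Call:
play_rows(
  translation=[
    [2e-05,-0.00227,0],
    [2e-05,-0.00227,0],
    [0,0,0],
  ],
  delta_rot=[
    [0,0,1],
    [0,0,1],
    [0,0,0],
  ],
  grip=[-1,-1,-1],
)

```text
clock: 16.55
tool_pos: [0.6836, -0.034, 0.1969]
eef_rot: [0.199, 0.98, 0.0, -0.0]
contact_force: [-1.3, 1.8, -1.9]
opening: 0.271
finger_force: 45.0
```

```bash
python3 -c "
from h import *
tq()"
```

```text
t 16.55 pos [ 0.6836 -0.034   0.1969] yaw 157.01 tilt [-0.0009  0.0003] q [ 0.33  0.98 -0.73  1.44  0.72  1.    0.59] F [-1.31  1.78 -1.94] M [ 0.5   0.33 -0.15] open 0.271 ff 45.0
handle dir -22.88 yaw-180 -22.99 rad 0.1293 Ftan 1.13 Frad -1.9 Mz -0.148 T -0.002
```

Call:
play_rows(
  translation=[
    [2e-05,-0.00227,0],
    [2e-05,-0.00227,0],
    [0,0,0],
  ],
  delta_rot=[
    [0,0,1],
    [0,0,1],
    [0,0,0],
  ],
  grip=[-1,-1,-1],
)

```text
clock: 16.92
tool_pos: [0.6818, -0.0378, 0.197]
eef_rot: [0.216, 0.976, 0.0, -0.0]
contact_force: [-2.2, 3.4, -1.3]
opening: 0.267
finger_force: 45.0
```

Call:
play_rows(
  translation=[
    [2e-05,-0.00227,0],
    [2e-05,-0.00227,0],
    [0,0,0],
  ],
  delta_rot=[
    [0,0,1],
    [0,0,1],
    [0,0,0],
  ],
  grip=[-1,-1,-1],
)

```text
clock: 17.3
tool_pos: [0.6801, -0.0411, 0.1971]
eef_rot: [0.233, 0.973, 0.001, -0.0]
contact_force: [-1.2, 5.0, -3.2]
opening: 0.268
finger_force: 45.0
```

```bash
python3 -c "
from h import *
tq()"
```

```text
t 17.3 pos [ 0.6801 -0.0411  0.1971] yaw 153.1 tilt [0.0004 0.0018] q [ 0.34  0.97 -0.72  1.45  0.71  0.99  0.54] F [-1.24  5.   -3.22] M [1.13 0.38 0.23] open 0.268 ff 45.0
handle dir -26.39 yaw-180 -26.9 rad 0.1291 Ftan 3.92 Frad -3.33 Mz 0.234 T 0.741
```

Call:
play_rows(
  translation=[
    [0.0005,-0.00227,0],
    [2e-05,-0.00227,0],
    [0,0,0],
  ],
  delta_rot=[
    [0,0,1],
    [0,0,1],
    [0,0,0],
  ],
  grip=[-1,-1,-1],
)

```text
clock: 17.68
tool_pos: [0.6784, -0.044, 0.1975]
eef_rot: [0.249, 0.969, 0.002, 0.001]
contact_force: [-0.3, 6.6, -3.3]
opening: 0.27
finger_force: 45.2
```

```bash
python3 -c "
from h import *
tq()"
```

```text
t 17.68 pos [ 0.6784 -0.044   0.1975] yaw 151.2 tilt [0.003  0.0031] q [ 0.34  0.97 -0.71  1.46  0.71  0.98  0.51] F [-0.33  6.62 -3.32] M [ 1.38 -0.01  0.62] open 0.27 ff 45.2
handle dir -27.88 yaw-180 -28.8 rad 0.1289 Ftan 5.7 Frad -3.39 Mz 0.624 T 1.358
```

Call:
play_rows(
  translation=[
    [2e-05,-0.00227,0],
    [2e-05,-0.00227,0],
    [0,0,0],
  ],
  delta_rot=[
    [0,0,1],
    [0,0,1],
    [0,0,0],
  ],
  grip=[-1,-1,-1],
)

```text
clock: 18.05
tool_pos: [0.6762, -0.0478, 0.1975]
eef_rot: [0.265, 0.964, 0.002, 0.001]
contact_force: [-0.2, 7.0, -3.3]
opening: 0.265
finger_force: 45.2
```

```bash
python3 -c "
from h import *
tq()"
```

```text
t 18.05 pos [ 0.6762 -0.0478  0.1975] yaw 149.22 tilt [0.0031 0.0031] q [ 0.35  0.97 -0.71  1.46  0.7   0.97  0.49] F [-0.19  7.02 -3.34] M [ 1.3  -0.1   0.68] open 0.265 ff 45.2
handle dir -29.85 yaw-180 -30.78 rad 0.1288 Ftan 5.99 Frad -3.66 Mz 0.684 T 1.456
```

Call:
play_rows(
  translation=[
    [2e-05,-0.00227,0],
    [2e-05,-0.00227,0],
    [0,0,0],
  ],
  delta_rot=[
    [0,0,1],
    [0,0,1],
    [0,0,0],
  ],
  grip=[-1,-1,-1],
)

```text
clock: 18.42
tool_pos: [0.674, -0.0516, 0.1975]
eef_rot: [0.282, 0.959, 0.002, 0.001]
contact_force: [0.8, 5.9, -3.4]
opening: 0.271
finger_force: 45.3
```

Run:
```python
from h import *
tq();o=[]
for c in("top","side"):
    im=r.snapshot(c);u,v=np.round(proj(c,[[.5647,.0163,.14]])[0]).astype(int)
    o.append(cv2.resize(im[v-32:v+32,u-32:u+32],(400,400),interpolation=cv2.INTER_CUBIC))
cv2.imwrite("pics/z4.png",np.hstack(o))
```

```text
t 18.43 pos [ 0.674  -0.0516  0.1975] yaw 147.23 tilt [0.0036 0.0033] q [ 0.35  0.96 -0.7   1.47  0.69  0.96  0.46] F [ 0.84  5.89 -3.42] M [ 1.37 -0.16  0.74] open 0.271 ff 45.3
handle dir -31.8 yaw-180 -32.77 rad 0.1288 Ftan 5.45 Frad -2.39 Mz 0.745 T 1.447
```

View pics/z4.png

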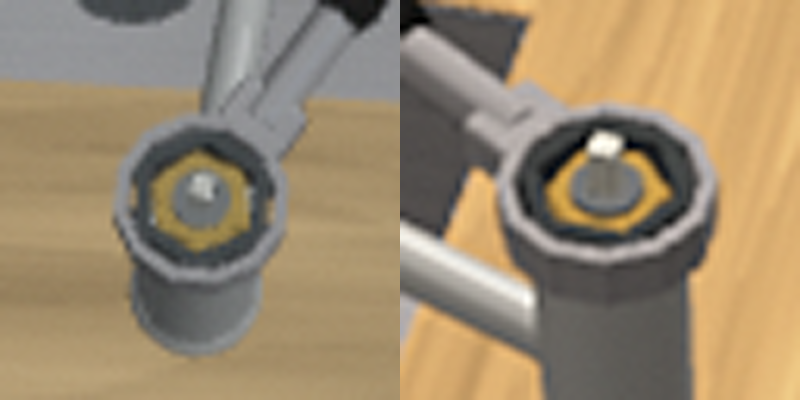

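Call:
play_rows(
  translation=[
    [2e-05,0.00227,0],
    [2e-05,0.00227,0],
    [0,0,0],
  ],
  delta_rot=[
    [0,0,-1],
    [0,0,-1],
    [0,0,0],
  ],
  grip=[-1,-1,-1],
)

```text
clock: 18.9
tool_pos: [0.6752, -0.05, 0.197]
eef_rot: [0.267, 0.964, 0.0, -0.0]
contact_force: [-2.6, 4.2, -2.6]
opening: 0.265
finger_force: 45.0
```

Run:
```python
from h import *
for i in range(3): r.snapshot("top"); tq()
a=cv2.imread("pics/z3.png");b=cv2.imread("pics/z4.png")
# rotation of the brass inside the ring between the two pictures (polar correlation)
for n,(cx,cy) in(("top",(200,200)),("side",(608,188))):
    best=[]
    for t in np.arange(-25,26,2.5):
        M=cv2.getRotationMatrix2D((cx,cy),t,1);w=cv2.warpAffine(a,M,(800,400))
        m=np.zeros(a.shape[:2],np.uint8);cv2.circle(m,(cx,cy),62,1,-1);cv2.circle(m,(cx,cy),34,0,-1)
        d=np.abs(w.astype(float)-b).mean(2)[m>0].mean();best.append((round(d,1),t))
    print(n,sorted(best)[:5])
```

```text
t 18.95 pos [ 0.6752 -0.05    0.197 ] yaw 148.98 tilt [-0.0004  0.0003] q [ 0.35  0.97 -0.7   1.47  0.7   0.97  0.48] F [-2.49  4.24 -2.12] M [ 1.08  0.5  -0.17] open 0.267 ff 45.0
handle dir -30.91 yaw-180 -31.02 rad 0.129 Ftan 2.36 Frad -4.32 Mz -0.172 T 0.133
t 19.0 pos [ 0.6752 -0.05    0.197 ] yaw 148.99 tilt [-0.0004  0.0003] q [ 0.35  0.97 -0.7   1.47  0.7   0.97  0.48] F [-2.51  4.11 -2.32] M [ 1.04  0.47 -0.12] open 0.27 ff 45.0
handle dir -30.92 yaw-180 -31.01 rad 0.129 Ftan 2.24 Frad -4.27 Mz -0.123 T 0.165
t 19.05 pos [ 0.6752 -0.05    0.197 ] yaw 149.0 tilt [-0.0003  0.0003] q [ 0.35  0.97 -0.7   1.47  0.7   0.97  0.48] F [-1.96  4.37 -3.02] M [ 1.02  0.55 -0.1 ] open 0.27 ff 45.0
handle dir -30.92 yaw-180 -31.0 rad 0.129 Ftan 2.74 Frad -3.93 Mz -0.097 T 0.257
top [(np.float64(7.8), np.float64(-2.5)), (np.float64(7.9), np.float64(-5.0)), (np.float64(8.0), np.float64(-7.5)), (np.float64(8.0), np.float64(0.0)), (np.float64(8.2), np.float64(-10.0))]
side [(np.float64(16.0), np.float64(0.0)), (np.float64(18.3), np.float64(-2.5)), (np.float64(18.9), np.float64(2.5)), (np.float64(21.8), np.float64(-5.0)), (np.float64(22.5), np.float64(5.0))]
```

Torque fell away at once when eased, so the nut itself was turning and the wrench has not clicked. I'll carry on.

Call:
play_rows(
  translation=[
    [0.0005,-0.00227,0],
    [2e-05,-0.00227,0],
    [2e-05,-0.00227,0],
    [2e-05,-0.00227,0],
    [0,0,0],
  ],
  delta_rot=[
    [0,0,1],
    [0,0,1],
    [0,0,1],
    [0,0,1],
    [0,0,0],
  ],
  grip=[-1,-1,-1,-1,-1],
)

```text
clock: 19.68
tool_pos: [0.6714, -0.0554, 0.1977]
eef_rot: [0.299, 0.954, 0.002, 0.002]
contact_force: [0.5, 6.5, -4.3]
opening: 0.265
finger_force: 45.3
```

```bash
python3 -c "
from h import *
tq()"
```

```text
t 19.68 pos [ 0.6714 -0.0554  0.1977] yaw 145.22 tilt [0.0046 0.0029] q [ 0.35  0.96 -0.69  1.48  0.69  0.95  0.43] F [ 0.48  6.46 -4.25] M [ 1.53 -0.39  0.77] open 0.265 ff 45.3
handle dir -33.87 yaw-180 -34.78 rad 0.1287 Ftan 5.63 Frad -3.21 Mz 0.768 T 1.493
```

Call:
play_rows(
  translation=[
    [2e-05,-0.00227,0],
    [2e-05,-0.00227,0],
    [0,0,0],
  ],
  delta_rot=[
    [0,0,1],
    [0,0,1],
    [0,0,0],
  ],
  grip=[-1,-1,-1],
)

```text
clock: 20.05
tool_pos: [0.6689, -0.0591, 0.1978]
eef_rot: [0.315, 0.949, 0.002, 0.002]
contact_force: [1.5, 6.3, -3.5]
opening: 0.27
finger_force: 45.3
```

```bash
python3 -c "
from h import *
tq()"
```

```text
t 20.05 pos [ 0.6689 -0.0591  0.1978] yaw 143.23 tilt [0.005  0.0029] q [ 0.36  0.95 -0.68  1.49  0.68  0.94  0.4 ] F [ 1.46  6.32 -3.5 ] M [ 1.49 -0.41  0.81] open 0.27 ff 45.3
handle dir -35.83 yaw-180 -36.77 rad 0.1288 Ftan 5.98 Frad -2.51 Mz 0.807 T 1.577
```

Call:
play_rows(
  translation=[
    [2e-05,-0.00227,0],
    [2e-05,-0.00227,0],
    [0,0,0],
  ],
  delta_rot=[
    [0,0,1],
    [0,0,1],
    [0,0,0],
  ],
  grip=[-1,-1,-1],
)

```text
clock: 20.42
tool_pos: [0.6661, -0.0627, 0.1978]
eef_rot: [0.332, 0.943, 0.002, 0.002]
contact_force: [1.6, 7.1, -3.1]
opening: 0.27
finger_force: 45.3
```

```bash
python3 -c "
from h import *
tq()"
```

```text
t 20.43 pos [ 0.6661 -0.0627  0.1978] yaw 141.22 tilt [0.005  0.0028] q [ 0.36  0.95 -0.67  1.5   0.68  0.93  0.37] F [ 1.56  7.09 -3.08] M [ 1.44 -0.4   0.72] open 0.27 ff 45.3
handle dir -37.88 yaw-180 -38.78 rad 0.1287 Ftan 6.55 Frad -3.12 Mz 0.719 T 1.562
```

Call:
play_rows(
  translation=[
    [2e-05,-0.00227,0],
    [2e-05,-0.00227,0],
    [0,0,0],
  ],
  delta_rot=[
    [0,0,1],
    [0,0,1],
    [0,0,0],
  ],
  grip=[-1,-1,-1],
)

```text
clock: 20.8
tool_pos: [0.6635, -0.0659, 0.1978]
eef_rot: [0.348, 0.937, 0.002, 0.002]
contact_force: [2.5, 6.9, -4.9]
opening: 0.27
finger_force: 45.4
```

```bash
python3 -c "
from h import *
tq()"
```

```text
t 20.8 pos [ 0.6635 -0.0659  0.1978] yaw 139.26 tilt [0.0057 0.0032] q [ 0.36  0.94 -0.67  1.51  0.67  0.93  0.35] F [ 2.47  6.87 -4.85] M [ 1.53 -0.53  0.9 ] open 0.27 ff 45.4
handle dir -39.72 yaw-180 -40.74 rad 0.1287 Ftan 6.87 Frad -2.5 Mz 0.897 T 1.78
```

Call:
play_rows(
  translation=[
    [2e-05,-0.00227,0],
    [2e-05,-0.00227,0],
    [0,0,0],
  ],
  delta_rot=[
    [0,0,1],
    [0,0,1],
    [0,0,0],
  ],
  grip=[-1,-1,-1],
)

```text
clock: 21.18
tool_pos: [0.6605, -0.0693, 0.1979]
eef_rot: [0.364, 0.931, 0.003, 0.002]
contact_force: [1.8, 6.5, -4.3]
opening: 0.27
finger_force: 45.4
```

```bash
python3 -c "
from h import *
tq()"
```

```text
t 21.18 pos [ 0.6605 -0.0693  0.1979] yaw 137.26 tilt [0.006  0.0031] q [ 0.37  0.94 -0.66  1.52  0.66  0.92  0.32] F [ 1.75  6.5  -4.34] M [ 1.45 -0.54  0.85] open 0.27 ff 45.4
handle dir -41.72 yaw-180 -42.74 rad 0.1286 Ftan 6.02 Frad -3.02 Mz 0.847 T 1.622
```

Call:
play_rows(
  translation=[
    [2e-05,-0.00227,0],
    [2e-05,-0.00227,0],
    [0,0,0],
  ],
  delta_rot=[
    [0,0,1],
    [0,0,1],
    [0,0,0],
  ],
  grip=[-1,-1,-1],
)

```text
clock: 21.55
tool_pos: [0.6577, -0.0723, 0.198]
eef_rot: [0.38, 0.925, 0.003, 0.003]
contact_force: [3.2, 8.4, -3.6]
opening: 0.272
finger_force: 45.6
```

```bash
python3 -c "
from h import *
tq()"
```

```text
t 21.55 pos [ 0.6577 -0.0723  0.198 ] yaw 135.29 tilt [0.007  0.0035] q [ 0.37  0.93 -0.65  1.53  0.66  0.91  0.29] F [ 3.24  8.45 -3.63] M [ 1.52 -0.85  1.04] open 0.272 ff 45.6
handle dir -43.54 yaw-180 -44.71 rad 0.1286 Ftan 8.36 Frad -3.47 Mz 1.043 T 2.118
```

```bash
cat >> h.py <<'E'
def tl(cmd,C=(.5645,.0163)):
    T=[];Y=[];H=[]
    for i in range(4):
        s=r.get_state();p=np.asarray(s["tool_pos"]);d=p[:2]-C;F=s["contact_force"]
        M=R.from_quat(s["eef_rot"]).as_matrix()
        T.append(s["moment"][2]+d[0]*F[1]-d[1]*F[0]);Y.append(np.degrees(np.arctan2(M[1,0],M[0,0]))%360-cmd);H.append(np.degrees(np.arctan2(d[1],d[0]))+180-cmd)
        if i<3:r.snapshot("top")
    print("t",round(s["clock"],2),"T",round(np.mean(T),3),"yawlag",round(np.mean(Y),3),"dirlag",round(np.mean(H),3),"F",np.round(F,1),"z",round(p[2],4))
E
python3 -c "
from h import *
tl(135)"
```

```text
t 21.7 T 2.089 yawlag 0.308 dirlag 1.5 F [ 3.6  8.  -4.8] z 0.198
```

Call:
play_rows(
  translation=[
    [2e-05,-0.00227,0],
    [2e-05,-0.00227,0],
    [0,0,0],
  ],
  delta_rot=[
    [0,0,1],
    [0,0,1],
    [0,0,0],
  ],
  grip=[-1,-1,-1],
)

```text
clock: 22.08
tool_pos: [0.6546, -0.0755, 0.198]
eef_rot: [0.396, 0.918, 0.003, 0.003]
contact_force: [2.7, 7.8, -3.9]
opening: 0.271
finger_force: 45.6
```

```bash
python3 -c "
from h import *
tl(133)"
```

```text
t 22.23 T 1.967 yawlag 0.311 dirlag 1.489 F [ 3.3  7.3 -4. ] z 0.198
```

Call:
play_rows(
  translation=[
    [2e-05,-0.00227,0],
    [2e-05,-0.00227,0],
    [0,0,0],
  ],
  delta_rot=[
    [0,0,1],
    [0,0,1],
    [0,0,0],
  ],
  grip=[-1,-1,-1],
)

```text
clock: 22.6
tool_pos: [0.6513, -0.0786, 0.1981]
eef_rot: [0.412, 0.911, 0.003, 0.003]
contact_force: [3.0, 8.1, -4.3]
opening: 0.268
finger_force: 45.6
```

```bash
python3 -c "
from h import *
tl(131)"
```

```text
t 22.75 T 1.999 yawlag 0.315 dirlag 1.487 F [ 3.4  7.7 -4.7] z 0.198
```

Call:
play_rows(
  translation=[
    [2e-05,0.00227,0],
    [2e-05,0.00227,0],
    [0,0,0],
  ],
  delta_rot=[
    [0,0,-1],
    [0,0,-1],
    [0,0,0],
  ],
  grip=[-1,-1,-1],
)

```text
clock: 23.12
tool_pos: [0.6547, -0.0753, 0.198]
eef_rot: [0.396, 0.918, 0.003, 0.003]
contact_force: [4.5, 6.9, -5.6]
opening: 0.267
finger_force: 45.6
```

```bash
python3 -c "
from h import *
tl(133)"
```

```text
t 23.27 T 2.057 yawlag 0.326 dirlag 1.516 F [ 3.4  8.1 -4.8] z 0.198
```

Torque held at 2.05 N m while easing back 2°, so the wrench has clicked. I'll ease back into the free play.

Call:
play_rows(
  translation=[
    [2e-05,0.00227,0],
    [2e-05,0.00227,0],
    [2e-05,0.00227,0],
    [2e-05,0.00227,0],
    [2e-05,0.00227,0],
    [2e-05,0.00227,0],
    [0,0,0],
  ],
  delta_rot=[
    [0,0,-1],
    [0,0,-1],
    [0,0,-1],
    [0,0,-1],
    [0,0,-1],
    [0,0,-1],
    [0,0,0],
  ],
  grip=[-1,-1,-1,-1,-1,-1,-1],
)

```text
clock: 24.15
tool_pos: [0.6619, -0.068, 0.1972]
eef_rot: [0.35, 0.937, 0.0, 0.0]
contact_force: [-0.7, 5.2, -2.6]
opening: 0.267
finger_force: 45.0
```

```bash
python3 -c "
from h import *
tl(139);tq()"
```

```text
t 24.3 T 0.472 yawlag -0.007 dirlag 0.113 F [-0.2  4.4 -3. ] z 0.1972
t 24.3 pos [ 0.6619 -0.068   0.1972] yaw 139.0 tilt [0.001  0.0005] q [ 0.36  0.94 -0.66  1.51  0.67  0.93  0.35] F [-0.17  4.37 -3.03] M [ 1.2  -0.05  0.02] open 0.265 ff 45.0
handle dir -40.88 yaw-180 -41.0 rad 0.1288 Ftan 3.19 Frad -2.99 Mz 0.016 T 0.427
```

Call:
play_rows(
  translation=[
    [2e-05,0.00227,0],
    [2e-05,0.00227,0],
    [2e-05,0.00227,0],
    [0,0,0],
  ],
  delta_rot=[
    [0,0,-1],
    [0,0,-1],
    [0,0,-1],
    [0,0,0],
  ],
  grip=[-1,-1,-1,-1],
)

```text
clock: 24.8
tool_pos: [0.666, -0.0632, 0.1969]
eef_rot: [0.325, 0.946, -0.0, 0.0]
contact_force: [-3.0, 2.7, -2.4]
opening: 0.265
finger_force: 45.0
```

```bash
python3 -c "
from h import *
tl(142);tq()"
```

```text
t 24.95 T -0.243 yawlag 0.025 dirlag -0.108 F [-1.9  3.  -2.2] z 0.197
t 24.95 pos [ 0.6659 -0.0633  0.197 ] yaw 142.02 tilt [ 0.     -0.0007] q [ 0.36  0.95 -0.67  1.49  0.68  0.94  0.39] F [-1.95  3.   -2.22] M [ 0.72  0.39 -0.29] open 0.264 ff 45.0
handle dir -38.12 yaw-180 -37.98 rad 0.1289 Ftan 1.16 Frad -3.38 Mz -0.291 T -0.141
```

Call:
play_rows(
  translation=[
    [0.0008,0,0],
    [0,0,0],
  ],
  delta_rot=[
    [0,0,0],
    [0,0,0],
  ],
  grip=[-1,-1],
)

```text
clock: 25.2
tool_pos: [0.6658, -0.0632, 0.1972]
eef_rot: [0.326, 0.946, -0.0, 0.001]
contact_force: [0.5, 0.3, -2.5]
opening: 0.269
finger_force: 45.0
```

```bash
python3 -c "
from h import *
tl(142);tq()"
```

```text
t 25.35 T -0.258 yawlag -0.007 dirlag -0.114 F [-0.1  0.4 -1.5] z 0.1972
t 25.35 pos [ 0.6658 -0.0632  0.1972] yaw 141.99 tilt [ 0.0012 -0.0011] q [ 0.36  0.95 -0.67  1.5   0.68  0.94  0.39] F [-0.05  0.42 -1.54] M [ 0.22 -0.09 -0.24] open 0.269 ff 45.0
handle dir -38.11 yaw-180 -38.01 rad 0.1288 Ftan 0.3 Frad -0.3 Mz -0.236 T -0.198
```

Call:
play_rows(
  translation=[
    [0,0,-0.001],
    [0,0,-0.002],
    [0,0,-0.002],
    [0,0,0],
  ],
  delta_rot=[
    [0,0,0],
    [0,0,0],
    [0,0,0],
    [0,0,0],
  ],
  grip=[-1,-1,-1,-1],
)

```text
clock: 25.85
tool_pos: [0.6653, -0.063, 0.2013]
eef_rot: [0.325, 0.946, -0.0, 0.0]
contact_force: [4.2, 0.2, -12.3]
opening: 0.268
finger_force: 45.0
```

```bash
python3 -c "
from h import *
tl(142);tq()"
```

```text
t 26.0 T -0.003 yawlag 0.026 dirlag -0.195 F [  3.3  -1.4 -12.2] z 0.2014
t 26.0 pos [ 0.6653 -0.063   0.2014] yaw 142.02 tilt [-0.0002 -0.0009] q [ 0.36  0.94 -0.68  1.49  0.68  0.95  0.39] F [  3.33  -1.43 -12.17] M [-0.44 -1.33 -0.16] open 0.266 ff 45.0
handle dir -38.2 yaw-180 -37.98 rad 0.1283 Ftan 0.94 Frad 3.5 Mz -0.159 T -0.039
```

Call:
play_rows(
  translation=[
    [-0.0006,0,0],
    [0,0,-0.001],
    [0,0,0],
  ],
  delta_rot=[
    [0,0,0],
    [0,0,0],
    [0,0,0],
  ],
  grip=[-1,-1,-1],
)

```text
clock: 26.38
tool_pos: [0.6657, -0.0622, 0.2033]
eef_rot: [0.325, 0.946, 0.0, -0.0]
contact_force: [2.4, -0.1, -11.1]
opening: 0.27
finger_force: 45.0
```

Run:
```python
from h import *
tl(142);tq();o=[]
for c in("top","side"):
    im=r.snapshot(c);u,v=np.round(proj(c,[[.60,-.01,.14]])[0]).astype(int)
    o.append(cv2.resize(im[v-45:v+45,u-45:u+45],(400,400),interpolation=cv2.INTER_CUBIC))
cv2.imwrite("pics/z5.png",np.hstack(o))
```

```text
t 26.52 T 0.249 yawlag 0.08 dirlag 0.194 F [  2.3   1.1 -11.6] z 0.2032
t 26.52 pos [ 0.6657 -0.0623  0.2032] yaw 142.07 tilt [0.0002 0.0005] q [ 0.36  0.94 -0.68  1.49  0.67  0.95  0.39] F [  2.31   1.12 -11.58] M [-0.11 -1.03  0.01] open 0.267 ff 45.0
handle dir -37.81 yaw-180 -37.93 rad 0.1282 Ftan 2.3 Frad 1.14 Mz 0.011 T 0.306
```

View pics/z5.png

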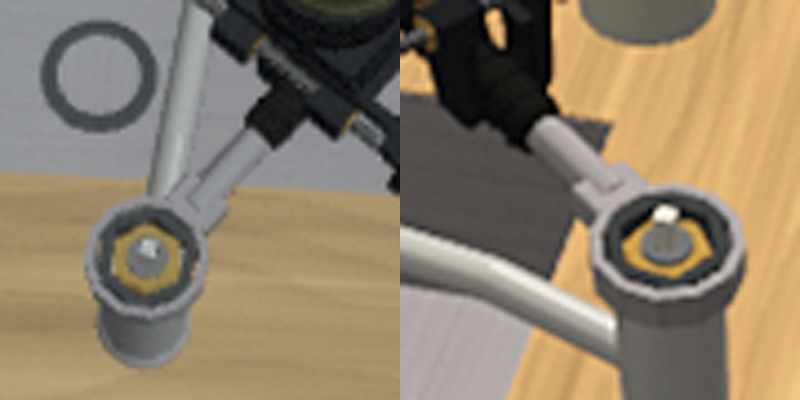

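The view shows the ring still low on the nut, held at about 7 N of pull, so it is cocked slightly. I'll raise the ring end by pitching.

Call:
play_rows(
  translation=[
    [-0.0008,0,0],
    [-0.0008,0,0],
    [0,0,0],
  ],
  delta_rot=[
    [0,0.8,0],
    [0,0.8,0],
    [0,0,0],
  ],
  grip=[-1,-1,-1],
)

```text
clock: 27.0
tool_pos: [0.6669, -0.0632, 0.2029]
eef_rot: [0.325, 0.945, 0.005, -0.014]
contact_force: [1.7, 2.1, -11.0]
opening: 0.271
finger_force: 45.0
```

```bash
python3 -c "
from h import *
tl(142);tq()"
```

```text
t 27.15 T 0.299 yawlag 0.043 dirlag 0.166 F [ 0.8  3.1 -9.9] z 0.203
t 27.15 pos [ 0.6669 -0.0632  0.203 ] yaw 142.05 tilt [-0.0223  0.0179] q [ 0.37  0.95 -0.69  1.47  0.65  0.98  0.42] F [ 0.81  3.11 -9.91] M [ 0.3  -0.81 -0.1 ] open 0.269 ff 45.0
handle dir -37.84 yaw-180 -37.95 rad 0.1296 Ftan 2.95 Frad -1.27 Mz -0.102 T 0.28
```

Call:
play_rows(
  translation=[
    [0.0003,0.0008,0],
    [0,0,-0.001],
    [0,0,0],
  ],
  delta_rot=[
    [0,0,0],
    [0,0.5,0],
    [0,0,0],
  ],
  grip=[-1,-1,-1],
)

```text
clock: 27.52
tool_pos: [0.6672, -0.0633, 0.2038]
eef_rot: [0.325, 0.945, 0.006, -0.018]
contact_force: [0.2, 1.7, -12.0]
opening: 0.264
finger_force: 45.0
```

```bash
python3 -c "
from h import *
tl(142);tq()"
```

```text
t 27.68 T 0.198 yawlag 0.016 dirlag 0.235 F [  2.    1.6 -12.6] z 0.2039
t 27.68 pos [ 0.6672 -0.0632  0.2039] yaw 142.02 tilt [-0.0292  0.0221] q [ 0.37  0.96 -0.7   1.46  0.64  1.    0.43] F [  1.96   1.61 -12.56] M [ 0.02 -0.89 -0.01] open 0.265 ff 45.0
handle dir -37.75 yaw-180 -37.98 rad 0.1299 Ftan 2.47 Frad 0.56 Mz -0.014 T 0.307
```

Call:
play_rows(
  translation=[
    [2e-05,0.00227,0],
    [2e-05,0.00227,0],
    [0,0,0],
  ],
  delta_rot=[
    [0,0,-1],
    [0,0,-1],
    [0,0,0],
  ],
  grip=[-1,-1,-1],
)

```text
clock: 28.05
tool_pos: [0.6701, -0.0595, 0.2043]
eef_rot: [0.308, 0.951, 0.006, -0.017]
contact_force: [-0.5, 0.3, -8.3]
opening: 0.268
finger_force: 45.0
```

```bash
python3 -c "
from h import *
tl(144);tq()"
```

```text
t 28.2 T 0.025 yawlag 0.046 dirlag 0.332 F [-0.4 -0.6 -7.7] z 0.2042
t 28.2 pos [ 0.6701 -0.0595  0.2042] yaw 144.03 tilt [-0.0286  0.0221] q [ 0.37  0.96 -0.71  1.45  0.65  1.    0.45] F [-0.39 -0.56 -7.73] M [-0.31 -0.57  0.11] open 0.268 ff 45.0
handle dir -35.67 yaw-180 -35.97 rad 0.13 Ftan -0.69 Frad 0.01 Mz 0.114 T 0.025
```

Call:
play_rows(
  translation=[
    [2e-05,0.00227,0],
    [0,0,-0.001],
    [0,0,-0.001],
    [0,0,0],
  ],
  delta_rot=[
    [0,0,-1],
    [0,0,0],
    [0,0,0],
    [0,0,0],
  ],
  grip=[-1,-1,-1,-1],
)

```text
clock: 28.7
tool_pos: [0.6713, -0.0575, 0.206]
eef_rot: [0.3, 0.954, 0.006, -0.017]
contact_force: [-0.8, 0.1, -9.1]
opening: 0.266
finger_force: 45.0
```

```bash
python3 -c "
from h import *
tl(145);tq()"
```

```text
t 28.85 T 0.034 yawlag 0.038 dirlag 0.381 F [-0.5  0.1 -8.2] z 0.206
t 28.85 pos [ 0.6713 -0.0575  0.206 ] yaw 145.04 tilt [-0.0291  0.0226] q [ 0.37  0.96 -0.71  1.44  0.65  1.01  0.47] F [-0.48  0.1  -8.21] M [-0.3  -0.54  0.12] open 0.269 ff 45.0
handle dir -34.63 yaw-180 -34.96 rad 0.1298 Ftan -0.19 Frad -0.45 Mz 0.118 T 0.094
```

Call:
play_rows(
  translation=[
    [0,0,-0.0015],
    [0,0,-0.0015],
    [0,0,-0.0015],
    [0,0,0],
  ],
  delta_rot=[
    [0,0,0],
    [0,0,0],
    [0,0,0],
    [0,0,0],
  ],
  grip=[-1,-1,-1,-1],
)

```text
clock: 29.35
tool_pos: [0.6711, -0.0571, 0.2105]
eef_rot: [0.3, 0.954, 0.006, -0.018]
contact_force: [-3.1, 2.9, -9.1]
opening: 0.267
finger_force: 45.0
```

```bash
python3 -c "
from h import *
tl(145);tq()"
```

```text
t 29.5 T 0.041 yawlag 0.062 dirlag 0.443 F [-3.8  2.  -9.4] z 0.2104
t 29.5 pos [ 0.6711 -0.0571  0.2104] yaw 145.06 tilt [-0.0301  0.0231] q [ 0.37  0.96 -0.71  1.44  0.65  1.02  0.47] F [-3.77  2.02 -9.38] M [0.18 0.1  0.09] open 0.272 ff 45.0
handle dir -34.56 yaw-180 -34.94 rad 0.1294 Ftan -0.47 Frad -4.26 Mz 0.088 T 0.027
```

Call:
play_rows(
  translation=[
    [0.001,0,0],
    [0,0,-0.0015],
    [0,0,-0.0015],
    [0,0,0],
  ],
  delta_rot=[
    [0,0,0],
    [0,0,0],
    [0,0,0],
    [0,0,0],
  ],
  grip=[-1,-1,-1,-1],
)

```text
clock: 30.0
tool_pos: [0.6706, -0.0569, 0.2136]
eef_rot: [0.3, 0.954, 0.006, -0.017]
contact_force: [-2.9, 2.3, -9.5]
opening: 0.267
finger_force: 45.0
```

Run:
```python
from h import *
tl(145);tq();o=[]
for c in("top","side"):
    im=r.snapshot(c);u,v=np.round(proj(c,[[.60,-.01,.14]])[0]).astype(int)
    o.append(cv2.resize(im[v-45:v+45,u-45:u+45],(400,400),interpolation=cv2.INTER_CUBIC))
cv2.imwrite("pics/z6.png",np.hstack(o))
```

```text
t 30.15 T 0.122 yawlag 0.043 dirlag 0.398 F [ -3.3   4.4 -10. ] z 0.2135
t 30.15 pos [ 0.6706 -0.0569  0.2135] yaw 145.04 tilt [-0.0295  0.0228] q [ 0.37  0.95 -0.72  1.44  0.64  1.02  0.47] F [ -3.25   4.42 -10.03] M [0.28 0.13 0.04] open 0.268 ff 45.0
handle dir -34.6 yaw-180 -34.96 rad 0.1289 Ftan 1.8 Frad -5.19 Mz 0.039 T 0.271
```

View pics/z6.png

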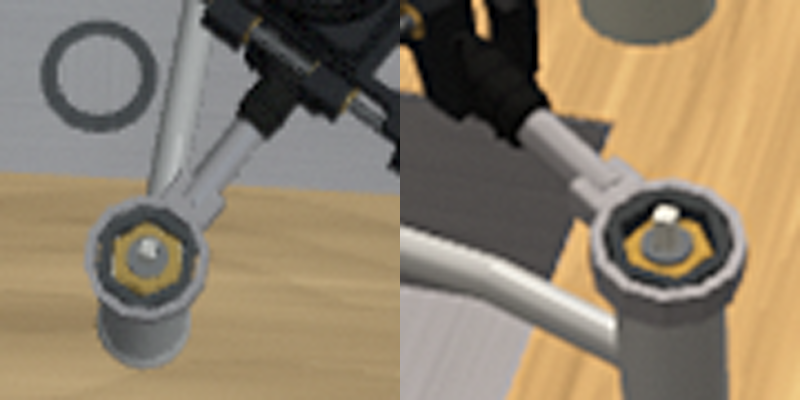

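```bash
cat >> h.py <<'E'
def fit_pitch(yaw,rg=(.5645,.0163)):
    D=[]
    H=[P-[.14,0,0] for P in (box(.072,.11,.019,.003,.022),cyl(.14,.033,0,.02))];h=HOLE[0]-[.14,0,0]
    for c in("top","side"):
        r.snapshot(c);u,v=np.round(proj(c,[[*rg,.14]])[0]).astype(int)
        g=[d for d in r.silhouettes(c,"wrench") if d["pixels"][v-30:v+30,u-30:u+30].sum()>150]
        if not g: print(c,"none");continue
        w=(u-30,v-30,u+30,v+30);m=g[0]["pixels"][w[1]:w[3],w[0]:w[2]].astype(np.float32)
        # only pixels within 62 mm of ring axis along handle direction
        a=np.radians(yaw+180);e=proj(c,[[rg[0]+.062*np.cos(a),rg[1]+.062*np.sin(a),.14]])[0]-[u,v]
        yy,xx=np.mgrid[-30:30,-30:30];k=((xx*e[0]+yy*e[1])<e@e).astype(np.float32);D.append((c,w,m,k))
    Rz=R.from_euler('z',yaw,degrees=True).as_matrix()
    def tr(P,p): return P@(Rz@R.from_euler('y',p[3]*10,degrees=True).as_matrix()).T+[rg[0]+p[0]/100,rg[1]+p[1]/100,.13+p[2]/100]
    # p3>0: ring end down (handle up), tens of degrees
    hole=lambda p:tr(h,p)
    cost=lambda p:sum((np.abs(mask(c,[tr(P,p) for P in H],w)-np.maximum(m,(mask(c,[hole(p)],w)>.5)))*k).sum()/m.sum() for c,w,m,k in D)
    for z0 in(0,.5,1):
        s=np.array([0,0,z0,.3])+np.vstack([np.zeros(4),np.eye(4)*.3])
        o=minimize(cost,s[0],method="Nelder-Mead",options=dict(initial_simplex=s))
        print("ring dx,dy,z mm",np.round(o.x[:3]*10,1),"pitch deg",round(o.x[3]*10,1),round(float(o.fun),3))
E
python3 -c "
from h import *
fit_pitch(145)"
```

```text
top none
ring dx,dy,z mm [ 0.2 -0.1  0.6] pitch deg 4.1 0.062
ring dx,dy,z mm [-0.7  2.5  3.8] pitch deg 4.8 0.059
ring dx,dy,z mm [-1.1  4.4  5.8] pitch deg 4.1 0.057
```

Call:
play_rows(
  translation=[
    [-0.0001,0,0.002],
    [-0.0009,0,0.002],
    [-0.0009,0,0.002],
    [-0.0009,0,0.002],
    [0,0,0],
  ],
  delta_rot=[
    [0,0.9,0],
    [0,0.9,0],
    [0,0.9,0],
    [0,0.9,0],
    [0,0,0],
  ],
  grip=[-1,-1,-1,-1,-1],
  squeeze=60,
)

```text
clock: 31.08
tool_pos: [0.6739, -0.0596, 0.2056]
eef_rot: [0.301, 0.952, 0.016, -0.046]
contact_force: [1.7, -1.3, -6.3]
opening: 0.267
finger_force: 60.0
```

```bash
python3 -c "
from h import *
tl(145);tq();fit_pitch(145)"
```

```text
t 31.23 T 0.04 yawlag -0.039 dirlag 0.291 F [ 4.5 -2.1 -6.1] z 0.2059
t 31.23 pos [ 0.6739 -0.0594  0.2059] yaw 144.98 tilt [-0.0771  0.0572] q [ 0.38  0.99 -0.73  1.39  0.61  1.08  0.52] F [ 4.49 -2.13 -6.12] M [-0.76 -1.28  0.04] open 0.27 ff 60.0
handle dir -34.7 yaw-180 -35.02 rad 0.133 Ftan 0.8 Frad 4.9 Mz 0.039 T 0.145
ring dx,dy,z mm [-0.1  0.4  2.2] pitch deg 2.3 0.153
ring dx,dy,z mm [0.4 0.7 2.2] pitch deg 5.0 0.158
ring dx,dy,z mm [-0.5  0.7  1.9] pitch deg 0.5 0.15
```

Call:
play_rows(
  translation=[
    [-0.0009,0,0],
    [0.0002,0,-0.0015],
    [0.0002,0,-0.0015],
    [0,0,0],
  ],
  delta_rot=[
    [0,0,0],
    [0,0,0],
    [0,0,0],
    [0,0,0],
  ],
  grip=[-1,-1,-1,-1],
)

```text
clock: 31.92
tool_pos: [0.6736, -0.0593, 0.2081]
eef_rot: [0.3, 0.953, 0.016, -0.047]
contact_force: [4.1, -2.7, -9.3]
opening: 0.265
finger_force: 60.0
```

```bash
python3 -c "
from h import *
tl(145);tq()"
```

```text
t 32.08 T 0.038 yawlag 0.028 dirlag 0.287 F [ 4.3 -2.2 -8.9] z 0.208
t 32.08 pos [ 0.6736 -0.0593  0.208 ] yaw 145.03 tilt [-0.0795  0.0577] q [ 0.38  0.99 -0.73  1.38  0.6   1.09  0.52] F [ 4.34 -2.23 -8.87] M [-0.97 -1.87 -0.01] open 0.265 ff 60.0
handle dir -34.71 yaw-180 -34.97 rad 0.1328 Ftan 0.64 Frad 4.84 Mz -0.012 T 0.074
```

Call:
play_rows(
  translation=[
    [0.0002,0,-0.0022],
    [0.0002,0,-0.0022],
    [0,0,0],
  ],
  delta_rot=[
    [0,-1,0],
    [0,-1,0],
    [0,0,0],
  ],
  grip=[-1,-1,-1],
)

```text
clock: 32.45
tool_pos: [0.6722, -0.0577, 0.2128]
eef_rot: [0.299, 0.954, 0.01, -0.032]
contact_force: [-0.3, 0.7, -8.9]
opening: 0.266
finger_force: 60.0
```

```bash
cat >> h.py <<'E'
def loc():
    F=[];M=[]
    for i in range(4):
        s=r.get_state();A=R.from_quat(s["eef_rot"]).as_matrix();F.append(A.T@(np.array(s["contact_force"])-[0,0,-4.6]));M.append(A.T@s["moment"]);r.snapshot("side")
    F=np.mean(F,0);M=np.mean(M,0);d=np.array([.13,0,.055])
    print("t",round(s["clock"],2),"pos",np.round(s["tool_pos"],4),"pitch",round(float(np.degrees(np.arcsin(A[2,0]))),2),"tool F (less weight)",np.round(F,1),"M at ring",np.round(M-np.cross(d,F),2))
E
python3 -c "
from h import *
loc()"
```

```text
t 32.6 pos [ 0.6722 -0.0579  0.2124] pitch 3.86 tool F (less weight) [1.3 0.7 4.3] M at ring [-0.11 -0.05 -0.14]
```

Call:
play_rows(
  translation=[
    [0.0002,0,-0.0015],
    [0.0001,0,-0.0015],
    [0,0,0],
  ],
  delta_rot=[
    [0,0,0],
    [0,0,0],
    [0,0,0],
  ],
  grip=[-1,-1,-1],
)

```text
clock: 33.02
tool_pos: [0.672, -0.0578, 0.2153]
eef_rot: [0.3, 0.953, 0.011, -0.032]
contact_force: [-4.9, 4.0, -10.3]
opening: 0.27
finger_force: 60.0
```

```bash
python3 -c "
from h import *
loc();fit_pitch(145)"
```

```text
t 33.17 pos [ 0.672  -0.0578  0.2152] pitch 3.9 tool F (less weight) [5.2 0.3 5.9] M at ring [-0.14  0.68 -0.06]
ring dx,dy,z mm [-0.8  1.1  4.7] pitch deg 0.3 0.138
ring dx,dy,z mm [-0.7  1.1  5.1] pitch deg 0.3 0.138
ring dx,dy,z mm [-0.8  0.8  4.7] pitch deg 1.6 0.141
```

Call:
play_rows(
  translation=[
    [0.0004,0,-0.0003],
    [0.0004,0,-0.0003],
    [0,0,0],
  ],
  delta_rot=[
    [0,0.6,0],
    [0,0.6,0],
    [0,0,0],
  ],
  grip=[-1,-1,-1],
)

```text
clock: 33.8
tool_pos: [0.6725, -0.0583, 0.2162]
eef_rot: [0.3, 0.953, 0.014, -0.041]
contact_force: [-3.7, 3.0, -9.3]
opening: 0.263
finger_force: 60.0
```

```bash
python3 -c "
from h import *
loc()"
```

```text
t 33.95 pos [ 0.6724 -0.0583  0.2163] pitch 4.93 tool F (less weight) [4.3 0.1 5.6] M at ring [-0.12  0.48 -0.05]
```

Call:
play_rows(
  translation=[
    [0.0007,0,-0.0003],
    [0.0007,0,-0.0003],
    [0.0002,0,-0.002],
    [0,0,0],
  ],
  delta_rot=[
    [0,0.6,0],
    [0,0.4,0],
    [0,0,0],
    [0,0,0],
  ],
  grip=[-1,-1,-1,-1],
)

```text
clock: 34.5
tool_pos: [0.6722, -0.0583, 0.2196]
eef_rot: [0.3, 0.952, 0.016, -0.048]
contact_force: [1.0, -0.2, -10.0]
opening: 0.265
finger_force: 60.0
```

```bash
python3 -c "
from h import *
loc();fit_pitch(145)"
```

```text
t 34.65 pos [ 0.6722 -0.0583  0.2195] pitch 5.78 tool F (less weight) [-1.4  0.4  5.1] M at ring [-0.08 -0.45 -0.11]
ring dx,dy,z mm [0.5 0.3 3.4] pitch deg 4.8 0.164
ring dx,dy,z mm [0.6 0.5 3.4] pitch deg 5.5 0.161
ring dx,dy,z mm [0.8 0.3 3.4] pitch deg 8.4 0.159
```

Run:
```python
from h import *
o=[]
for c in("top","side"):
    im=r.snapshot(c);u,v=np.round(proj(c,[[.60,-.01,.14]])[0]).astype(int);n=40
    b=cv2.resize(im[v-n:v+n,u-n:u+n],(400,400),interpolation=cv2.INTER_CUBIC);d=b.copy()
    f=lambda P:np.round((proj(c,P)-[u-n,v-n]+.5)*5-.5).astype(np.int32)
    for z,col in((.129,(0,255,0)),(.140,(0,0,255))):
        C=cyl(.0,.033,0,.02);cv2.polylines(d,[f(place(C[32:],.5645,.0163,0,z))],True,col)
    o.append(np.vstack([b,d]))
cv2.imwrite("pics/z7.png",cv2.resize(np.hstack(o),(600,600)))
```

```text
(no output)
```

View pics/z7.png

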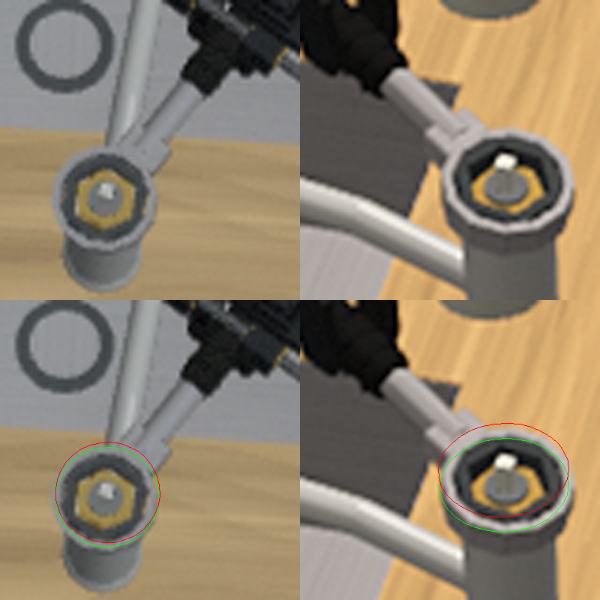

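Call:
play_rows(
  translation=[
    [-0.001,0,0.0023],
    [-0.001,0,0.0023],
    [-0.001,0,0.0023],
    [-0.001,0,0.0023],
    [0,0,0],
  ],
  delta_rot=[
    [0,1,0],
    [0,1,0],
    [0,1,0],
    [0,1,0],
    [0,0,0],
  ],
  grip=[-1,-1,-1,-1,-1],
)

```text
clock: 35.62
tool_pos: [0.6762, -0.0613, 0.2102]
eef_rot: [0.301, 0.95, 0.027, -0.079]
contact_force: [6.2, -5.6, -5.5]
opening: 0.264
finger_force: 60.0
```

```bash
cat >> h.py <<'E'
def rim(rg=(.5645,.0163)):
    "outline of the head in the side view: pixels below/above, for the tilt"
    r.snapshot("side");u,v=np.round(proj("side",[[*rg,.14]])[0]).astype(int)
    g=[d["pixels"] for d in r.silhouettes("side","wrench") if d["pixels"][v-20:v+20,u-20:u+20].sum()>100]
    if not g: print("no rim");return
    q=lambda z,a:proj("side",[[rg[0]+.033*np.cos(a),rg[1]+.033*np.sin(a),z]])[0]
    for uu in(u,u+5,u+10):
        c=np.nonzero(g[0][v-35:v+35,uu])[0]+v-35;print("col",uu,"rows",c.min(),c.max(),end=" ")
    m=[mask("side",[place(cyl(0,.033,0,.02),*rg,0,z)],(u-35,v-35,u+35,v+35)) for z in(.129,.139,.149)]
    for uu in(u,u+5,u+10): print("flat exp",[(int(np.nonzero(k[:,uu-u+35]>.5)[0].min()+v-35),int(np.nonzero(k[:,uu-u+35]>.5)[0].max()+v-35)) for k in m],end=" ")
    print()
E
python3 -c "
from h import *
loc();rim()"
```

```text
t 35.77 pos [ 0.6762 -0.0613  0.2105] pitch 9.57 tool F (less weight) [-8.4 -0.7 -0.4] M at ring [-0.   -1.91 -0.04]
col 287 rows 213 244 col 292 rows 213 243 col 297 rows 215 242 flat exp [(215, 246), (211, 242), (208, 239)] flat exp [(215, 245), (212, 242), (208, 238)] flat exp [(217, 243), (213, 240), (210, 236)]
```

Call:
play_rows(
  translation=[
    [-0.0015,0,0],
    [0.0005,-0.0034,-0.0026],
    [0.0005,0.0034,-0.0026],
    [0.0002,0.0034,-0.001],
    [0.0002,-0.0034,-0.001],
    [0,0,0],
  ],
  delta_rot=[
    [0,0,0],
    [0,-0.7,1.5],
    [0,-0.7,-1.5],
    [0,0,-1.5],
    [0,0,1.5],
    [0,0,0],
  ],
  grip=[-1,-1,-1,-1,-1,-1],
)

```text
clock: 36.67
tool_pos: [0.6742, -0.0597, 0.2167]
eef_rot: [0.3, 0.951, 0.023, -0.072]
contact_force: [2.1, -1.4, -3.4]
opening: 0.264
finger_force: 60.0
```

```bash
python3 -c "
from h import *
loc();rim()"
```

```text
t 36.83 pos [ 0.6744 -0.0595  0.2166] pitch 8.59 tool F (less weight) [-1.4 -0.8 -1.3] M at ring [ 0.02 -0.71 -0.01]
col 287 rows 211 244 col 292 rows 211 243 col 297 rows 213 242 flat exp [(215, 246), (211, 242), (208, 239)] flat exp [(215, 245), (212, 242), (208, 238)] flat exp [(217, 243), (213, 240), (210, 236)]
```

Call:
play_rows(
  translation=[
    [0.0002,-0.0034,-0.0012],
    [0.0002,0.0034,-0.0012],
    [0.0002,0.0034,-0.0012],
    [0.0002,-0.0034,-0.0012],
    [0,0,0],
  ],
  delta_rot=[
    [0,0.2,1.5],
    [0,0.2,-1.5],
    [0,0.2,-1.5],
    [0,0.2,1.5],
    [0,0,0],
  ],
  grip=[-1,-1,-1,-1,-1],
)

```text
clock: 37.6
tool_pos: [0.675, -0.0606, 0.2214]
eef_rot: [0.3, 0.951, 0.025, -0.077]
contact_force: [0.2, -0.3, -3.3]
opening: 0.265
finger_force: 60.0
```

```bash
python3 -c "
from h import *
loc();rim()"
```

```text
t 37.75 pos [ 0.6751 -0.0603  0.2214] pitch 9.29 tool F (less weight) [ 0.1 -0.2 -0.8] M at ring [-0.1  -0.51  0.01]
col 287 rows 210 241 col 292 rows 210 241 col 297 rows 211 239 flat exp [(215, 246), (211, 242), (208, 239)] flat exp [(215, 245), (212, 242), (208, 238)] flat exp [(217, 243), (213, 240), (210, 236)]
```

Call:
play_rows(
  translation=[
    [0.0003,-0.0034,-0.002],
    [0.0003,0.0034,-0.002],
    [0.0005,0,-0.003],
    [0,0,0],
  ],
  delta_rot=[
    [0,0,1.5],
    [0,0,-1.5],
    [0,0,0],
    [0,0,0],
  ],
  grip=[-1,-1,-1,-1],
)

```text
clock: 38.4
tool_pos: [0.6754, -0.06, 0.2289]
eef_rot: [0.299, 0.951, 0.025, -0.077]
contact_force: [-0.6, 0.2, -4.2]
opening: 0.267
finger_force: 60.0
```

```bash
python3 -c "
from h import *
loc();rim()"
```

```text
t 38.55 pos [ 0.6752 -0.0602  0.2284] pitch 9.29 tool F (less weight) [-0.  -0.2 -0.2] M at ring [-0.09 -0.43  0.01]
col 287 rows 206 238 col 292 rows 206 238 col 297 rows 208 236 flat exp [(215, 246), (211, 242), (208, 239)] flat exp [(215, 245), (212, 242), (208, 238)] flat exp [(217, 243), (213, 240), (210, 236)]
```

The ring is free of the nut: the rim has risen and the side forces are near zero. I'll lift clear, turn back and carry it over.

Call:
play_rows(
  translation=[
    [0.0016,0,-0.0099],
    [0.0016,0,-0.0099],
    [0.0016,0,-0.0099],
    [0.0016,0,-0.0099],
    [0.0016,0,-0.0099],
    [0,0,0],
    [0,0,0],
    [0,0,0],
    [0,0,0],
    [0,0,0],
  ],
  delta_rot=[
    [0,0,0],
    [0,0,0],
    [0,0,0],
    [0,0,0],
    [0,0,0],
    [1.45,0,-8.88],
    [1.45,0,-8.88],
    [1.45,0,-8.88],
    [1.45,0,-8.88],
    [0,0,0],
  ],
  grip=[-1,-1,-1,-1,-1,-1,-1,-1,-1,-1],
)

```text
clock: 39.95
tool_pos: [0.6753, -0.0597, 0.2789]
eef_rot: [-0.008, 0.997, 0.0, -0.08]
contact_force: [-0.3, -0.8, -4.5]
opening: 0.267
finger_force: 60.0
```

```bash
python3 -c "
from h import *
p,y,M=st(.509,-.355,.25);print(M.round(3))"
```

```text
t 39.95 pos [ 0.6753 -0.0597  0.2789] yaw 180.98 tilt [-0.1604 -0.0004] q [ 0.39  0.98 -0.89  1.24  0.66  1.39  1.11] F [-0.29 -0.82 -4.53] M [ 0.09 -0.45 -0.04] open 0.267 ff 60.0
tool move [ 0.1645 -0.2925  0.0553]
[[-0.987 -0.017 -0.16 ]
 [-0.017  1.    -0.   ]
 [ 0.16   0.002 -0.987]]
```

Call:
play_rows(
  translation=[
    [0.015,-0.0266,0.005],
    [0.015,-0.0266,0.005],
    [0.015,-0.0266,0.005],
    [0.015,-0.0266,0.005],
    [0.015,-0.0266,0.005],
    [0.015,-0.0266,0.005],
    [0.015,-0.0266,0.005],
    [0.015,-0.0266,0.005],
    [0.015,-0.0266,0.005],
    [0.015,-0.0266,0.005],
    [0.015,-0.0266,0.005],
    [0,0,0],
  ],
  delta_rot=[
    [0,0,0],
    [0,0,0],
    [0,0,0],
    [0,0,0],
    [0,0,0],
    [0,0,0],
    [0,0,0],
    [0,0,0],
    [0,0,0],
    [0,0,0],
    [0,0,0],
    [0,0,0],
  ],
  grip=[-1,-1,-1,-1,-1,-1,-1,-1,-1,-1,-1,-1],
)

```text
clock: 41.45
tool_pos: [0.5066, -0.3597, 0.2499]
eef_rot: [-0.004, 0.997, -0.001, -0.082]
contact_force: [-0.4, 0.1, -4.5]
opening: 0.266
finger_force: 60.0
```

Run:
```python
from h import *
p,y,M=st(.509,-.355,.25)
im=r.snapshot("side");g=r.silhouettes("side","wrench")
u,v=np.round(proj("side",[[.45,-.355,.2]])[0]).astype(int)
b=cv2.resize(im[v-70:v+70,u-70:u+70],(560,560),interpolation=cv2.INTER_CUBIC)
f=lambda P:np.round((proj("side",P)-[u-70,v-70]+.5)*4-.5).astype(np.int32)
gp=p+.045*M[:,2]
for al,col in((0,(0,255,0)),(5,(0,0,255)),(10,(255,0,0))):
    A=R.from_euler('z',181,degrees=True)*R.from_euler('y',al,degrees=True)
    P=lambda Q:(Q-[.01,0,.022])@A.as_matrix().T+gp
    cv2.polylines(b,[f(P(cyl(.14,.033,.02,.02)[:32]))],True,col)
    cv2.line(b,*[tuple(map(int,q)) for q in f(P(np.array([[-.09,0,.013],[.107,0,.013]])))],col)
cv2.imwrite("pics/z8.png",b)
# compare silhouette with pitch by overlap
for d in g:
    m=d["pixels"]
    if m[v-40:v+40,u-40:u+40].sum()<100: continue
    w=win(m,12);res=[]
    for al in np.arange(-4,14,1.):
        for dz in(0,.004,.008,.012):
            A=R.from_euler('z',181,degrees=True)*R.from_euler('y',al,degrees=True)
            P=lambda Q:(Q-[.01,0,.022-dz])@A.as_matrix().T+gp
            k=mask("side",[P(cyl(.14,.033,0,.02)),P(box(.07,.11,.019,.003,.022))],w)
            res.append((round(float(np.abs(k-m[w[1]:w[3],w[0]:w[2]])[k>.5].sum()),1),al,dz))
    print(round(d["confidence"],2),m.sum(),sorted(res)[:6])
```

```text
t 41.45 pos [ 0.5066 -0.3597  0.2499] yaw 180.47 tilt [-0.1627 -0.0025] q [ 0.94  0.93 -0.89  1.5   0.76  1.26  1.47] F [-0.36  0.12 -4.47] M [ 0.07 -0.42 -0.04] open 0.266 ff 60.0
tool move [-0.0024  0.0046 -0.0005]
0.55 1230 [(55.1, np.float64(4.0), 0), (64.6, np.float64(6.0), 0.004), (68.8, np.float64(7.0), 0.008), (69.8, np.float64(5.0), 0.004), (70.0, np.float64(3.0), 0), (73.1, np.float64(8.0), 0.008)]
```

View pics/z8.png

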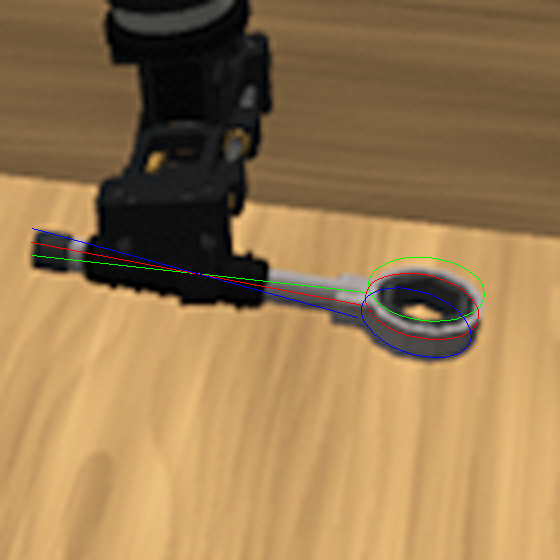

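The picture shows the wrench held securely, with its ring end about 4° low (knob at (52,250), ring at (422,305)). I'll level it and lower it.

Call:
play_rows(
  translation=[
    [0,0,0],
    [0,0,0],
    [-0.0046,0,0.0195],
    [-0.0046,0,0.0195],
    [-0.0046,0,0.0195],
    [-0.0046,0,0.0195],
    [-0.0046,0,0.0195],
    [-0.0046,0,0.0195],
    [-0.0046,0,0.0195],
    [-0.0035,0,0.0145],
    [-0.0035,0,0.0145],
    [0,0,0],
    [0,0,0],
  ],
  delta_rot=[
    [0,2,0],
    [0,2,0],
    [0,0,0],
    [0,0,0],
    [0,0,0],
    [0,0,0],
    [0,0,0],
    [0,0,0],
    [0,0,0],
    [0,0,0],
    [0,0,0],
    [0,0,0],
    [0,0,0],
  ],
  grip=[-1,-1,-1,-1,-1,-1,-1,-1,-1,-1,-1,-1,-1],
)

```text
clock: 43.18
tool_pos: [0.5095, -0.3557, 0.0808]
eef_rot: [-0.009, 0.993, -0.0, -0.115]
contact_force: [0.2, -0.2, -3.2]
opening: 0.264
finger_force: 60.0
```

```bash
python3 -c "
from h import *
st()"
```

```text
t 43.17 pos [ 0.5095 -0.3557  0.0808] yaw 181.03 tilt [-0.228  -0.0028] q [ 0.86  1.16 -0.77  1.52  0.91  1.11  1.36] F [ 0.17 -0.25 -3.2 ] M [ 0.02 -0.54 -0.02] open 0.264 ff 60.0
```

Now 1.5 mm steps until contact.

Call:
play_rows(
  translation=[
    [-0.0012,0,0.0049],
    [-0.0007,0,0.0029],
    [-0.0005,0,0.0019],
    [0,0,0],
  ],
  delta_rot=[
    [0,0,0],
    [0,0,0],
    [0,0,0],
    [0,0,0],
  ],
  grip=[-1,-1,-1,-1],
)

```text
clock: 43.68
tool_pos: [0.5091, -0.3557, 0.0702]
eef_rot: [-0.009, 0.993, -0.0, -0.115]
contact_force: [0.4, -1.2, -5.0]
opening: 0.268
finger_force: 60.0
```

Call:
play_rows(
  translation=[
    [-0.0004,0,0.0015],
    [0,0,0],
    [0,0,0],
  ],
  delta_rot=[
    [0,0,0],
    [0,0,0],
    [0,0,0],
  ],
  grip=[-1,-1,-1],
)

```text
clock: 44.05
tool_pos: [0.5093, -0.3557, 0.069]
eef_rot: [-0.009, 0.993, -0.0, -0.115]
contact_force: [-0.5, 0.8, -1.6]
opening: 0.266
finger_force: 60.0
```

```bash
python3 -c "
from h import *
st()"
```

```text
t 44.05 pos [ 0.5093 -0.3557  0.069 ] yaw 181.03 tilt [-0.2288 -0.0028] q [ 0.86  1.18 -0.77  1.52  0.93  1.1   1.36] F [-0.49  0.76 -1.58] M [ 0.02 -0.44 -0.03] open 0.266 ff 60.0
```

Call:
play_rows(
  translation=[
    [-0.0004,0,0.0015],
    [0,0,0],
    [0,0,0],
    [0,0,0],
    [0,0,0],
    [0,0,0],
  ],
  delta_rot=[
    [0,0,0],
    [0,0,0],
    [0,0,0],
    [0,0,0],
    [0,0,0],
    [0,0,0],
  ],
  grip=[-1,-1,0.2,0.2,0.2,0.2],
)

```text
clock: 44.8
tool_pos: [0.5093, -0.3556, 0.0671]
eef_rot: [-0.009, 0.993, -0.0, -0.115]
contact_force: [-0.3, 0.3, -0.2]
opening: 0.598
finger_force: 0.0
```

Call:
play_rows(
  translation=[
    [0,0,0],
    [0.002,0,-0.01],
    [0.004,0,-0.02],
    [0.006,0,-0.03],
    [0.006,0,-0.03],
    [0.006,0,-0.03],
    [0.006,0,-0.03],
    [0,0,0],
  ],
  delta_rot=[
    [0,0,0],
    [0,0,0],
    [0,0,0],
    [0,0,0],
    [0,0,0],
    [0,0,0],
    [0,0,0],
    [0,0,0],
  ],
  grip=[0.3,0.3,0.3,0.3,0.3,0.3,0.3,0.3],
)

```text
clock: 45.8
tool_pos: [0.5161, -0.3557, 0.224]
eef_rot: [-0.009, 0.994, -0.001, -0.112]
contact_force: [-0.0, 0.1, -0.5]
opening: 0.647
finger_force: 0.0
```

Run:
```python
from h import *
st()
ims={c:r.snapshot(c) for c in("top","side")}
fit_wrench(["top","side"],[.512,-.355,np.pi])
fit_nut(ims)
for t in("mug","tap_lever","old_cartridge","parts_box","wrench","soap"): print(t,[(np.round(d["point"],3).tolist(),round(d["confidence"],2)) for d in r.look_for("side",t)][:2])
b=[cv2.resize(ims[c],(400,300),interpolation=cv2.INTER_AREA) for c in ims]
z=[]
for c in ims:
    u,v=np.round(proj(c,[[.5645,.016,.14]])[0]).astype(int);z.append(cv2.resize(ims[c][v-24:v+24,u-32:u+32],(400,300),interpolation=cv2.INTER_CUBIC))
cv2.imwrite("pics/z9.png",np.vstack([np.hstack(b),np.hstack(z)]))
```

```text
t 45.8 pos [ 0.5161 -0.3557  0.224 ] yaw 181.01 tilt [-0.2231 -0.0049] q [ 0.89  0.98 -0.86  1.46  0.77  1.3   1.46] F [-0.04  0.14 -0.53] M [ 0.07 -0.34 -0.02] open 0.647 ff 0.0
['top', 'side'] [ 0.5078 -0.3573  3.1488] 0.523 ring [ 0.3678 -0.3583]
['top'] [ 0.5077 -0.3551  3.1645] 0.343 ring [ 0.3678 -0.3583]
['side'] [ 0.5076 -0.3584  3.1457] 0.178 ring [ 0.3676 -0.359 ]
top 97 185
side 213 336Traceback (most recent call last):
  File "<stdin>", line 5, in <module>
  File "h.py", line 58, in fit_nut
    o=minimize(cost,s[0],args=(d,),method="Nelder-Mead",options=dict(initial_simplex=s,xatol=1e-4))
    res = _minimize_neldermead(fun, x0, args, callback, bounds=bounds,
                               **options)
    fxcc = func(xcc)
    fx = function(np.copy(x), *(wrapper_args + args))
  File "h.py", line 53, in <lambda>
    cost=lambda p,D:sum(np.abs(mask(c,parts(p),w)-m).sum()/m.sum() for c,w,m in D)
                    ~~~^^^^^^^^^^^^^^^^^^^^^^^^^^^^^^^^^^^^^^^^^^^^^^^^^^^^^^^^^^^
  File "h.py", line 53, in <genexpr>
    cost=lambda p,D:sum(np.abs(mask(c,parts(p),w)-m).sum()/m.sum() for c,w,m in D)
                               ~~~~^^^^^^^^^^^^^^
  File "h.py", line 22, in mask
    for P in parts: cv2.fillConvexPoly(m,cv2.convexHull(f(P)),1,shift=4)
                                                        ~^^^
  File "h.py", line 21, in <lambda>
    f=lambda P:np.round(((proj(c,P)-[u0,v0]+.5)*S-.5)*16).astype(np.int32)
                          ~~~~^^^^^
  File "h.py", line 6, in proj
    k=r.get_calibration(c);rot=np.asarray(k["rotation"])
ValueError: time passes only in moves, steps and waits
```

```bash
sed -i 's/^def proj/_K={c:r.get_calibration(c) for c in("top","side")}\ndef proj/; s/k=r.get_calibration(c);rot/k=_K[c];rot/' h.py
python3 - <<'E'
from h import *
st()
ims={c:r.snapshot(c) for c in("top","side")}
for t in("mug","tap_lever","old_cartridge","parts_box","wrench","soap"): print(t,[(np.round(d["point"],3).tolist(),round(d["confidence"],2)) for d in r.look_for("side",t)][:2])
b=[cv2.resize(ims[c],(400,300),interpolation=cv2.INTER_AREA) for c in ims]
z=[]
for c in ims:
    u,v=np.round(proj(c,[[.5645,.016,.14]])[0]).astype(int);z.append(cv2.resize(ims[c][v-24:v+24,u-32:u+32],(400,300),interpolation=cv2.INTER_CUBIC))
cv2.imwrite("pics/z9.png",np.vstack([np.hstack(b),np.hstack(z)]))
fit_nut(ims)
E
```

```text
t 46.0 pos [ 0.5138 -0.3557  0.2194] yaw 181.06 tilt [-0.2305 -0.0024] q [ 0.89  0.99 -0.85  1.46  0.77  1.3   1.46] F [ 1.05  0.31 -0.54] M [ 0.07 -0.38 -0.02] open 0.651 ff 0.0
mug [([0.662, -0.275, 0.058], 0.66)]
tap_lever [([0.41, 0.012, 0.023], 0.8)]
old_cartridge [([0.409, 0.014, 0.024], 0.74), ([0.428, 0.183, 0.027], 0.65)]
parts_box [([0.308, 0.211, 0.008], 0.61)]
wrench [([0.439, -0.348, 0.019], 0.81), ([0.659, 0.384, 0.123], 0.52)]
soap [([0.66, 0.387, 0.122], 0.82), ([0.559, 0.033, 0.142], 0.74)]
top 96 184
side 212 336
['top', 'side'] [0.5645 0.0159] yaw mod60 30.3 0.353 [np.float32(0.41), np.float32(0.41), np.float32(0.41), np.float32(0.41), np.float32(0.39), np.float32(0.37), np.float32(0.36), np.float32(0.37), np.float32(0.38), np.float32(0.39), np.float32(0.4), np.float32(0.41)]
['top'] [0.5646 0.0173] yaw mod60 31.9 0.144 [np.float32(0.19), np.float32(0.19), np.float32(0.19), np.float32(0.18), np.float32(0.17), np.float32(0.16), np.float32(0.15), np.float32(0.15), np.float32(0.16), np.float32(0.17), np.float32(0.18), np.float32(0.19)]
['side'] [0.5636 0.0131] yaw mod60 40.8 0.105 [np.float32(0.13), np.float32(0.14), np.float32(0.15), np.float32(0.15), np.float32(0.15), np.float32(0.13), np.float32(0.12), np.float32(0.11), np.float32(0.11), np.float32(0.11), np.float32(0.11), np.float32(0.12)]
```

View pics/z9.png

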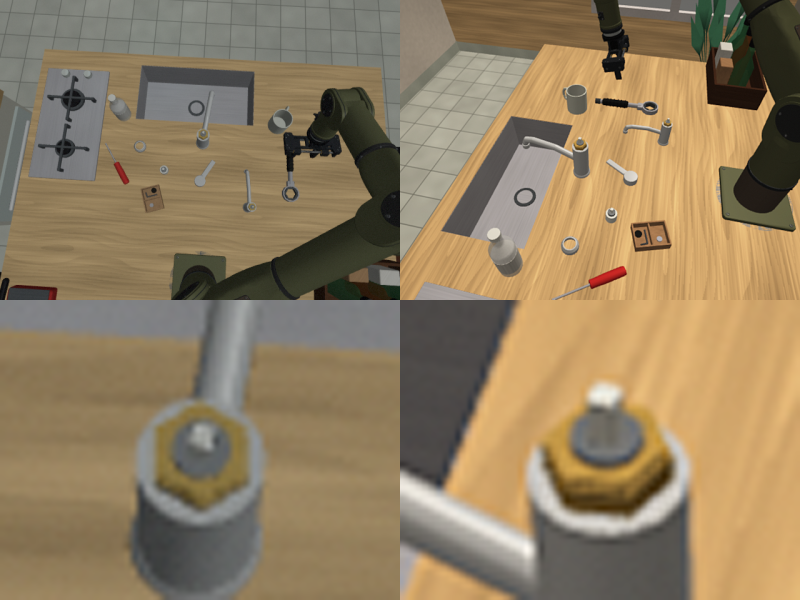

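The wrench lies flat at its old place: ring at (290,193) in the scaled top view. The nut has turned about 15° clockwise, and the spindle and the other things are as they were. I'm handing in.

```bash
python3 -c "
from plant import r
print(r.finish_job())"
```

```text
the job is handed in; nothing more can be done
None
```

I tightened the nut until the wrench clicked (about 2.0 N m, roughly 15° of turn). The ring jammed on the nut and had to be worked loose with small twists, but I saw no sign of slackening. The wrench is back flat on the worktop and I handed the job in at about 46 s; no verdict came back.

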